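# Wind up the recipe stand with its loose crank

## Robot

A 7-joint arm with a two-finger parallel gripper is mounted at the origin on a cart in front of the work surface, level with it; the furniture and walls round the work are solid. World frame = base frame: x ahead of the robot, y to its left, z up, the work surface at z = 0. Lengths are in m, angles in rad, forces in N, time in s.
With the tool pointing down it reaches from about 0.4 to 0.85 m from the base axis. Payload 10.4 kg.
Tool frame: the origin (TCP) lies midway between the tips of the shut fingers; the grasp point (between the pads) lies 19 mm behind it; x points along the fingers, z is the direction in which the jaws open and shut, and the axes are right-handed (so a half turn about x gives the same grasp; the last joint's range is limited). The gripper opens to 87 mm and grips with 3 to 60 N. Pads are 19 mm wide; open, the fingers measure 117 mm over their backs; the gripper's body (75 mm by 190 mm) begins 51 mm behind the grasp point.
Start: joints at [-0.023, 0.332, -0.065, 1.46, 0.022, 1.35, -0.088], TCP at [0.625, 0, 0.183] pointing down, gripper open.
Joint ranges: [-2.6, 2.6], [-0.5, 2.12], [-1.47, 1.34], [0.16, 2.42], [-1.27, 4.41], [0.06, 2.06], [-2.6, 2.6]. Speed limits (rad/s): [2.22, 2.22, 2.79, 2.79, 3.14, 3.14, 3.14].

## Interface

Orientations are given as a unit quaternion [x, y, z, w].
In Python, from bench import read_state, camera, camera_params, close_job gives the robot as it stands.
- The arm moves only by the tool arm_command, never from a script. Its argument "targets" is a list of rows, each a list of 7 numbers: the closure in counts, from 0 (fully open) to 255 (shut), then the shift along the tool's x, y, z in mm, then the turn, a rotation vector about the tool's x, y, z in rad. A call has 1 to 10 rows; each row is the pose to reach, as a shift and turn from the pose commanded when the call began, along the tool's axes at that moment; what a row does not reach only later rows make up. A row lasts 1/10 s, in which the tool goes at most 50 mm and 8.59 degrees, less where a joint would pass 70% of its speed; a pose out of reach is approached as far as the arm can. A call with a gripper value outside its range is refused whole. The fingers move at their own pace and stop on an object; "newtons" is the grip in N (left out, the last holds). Time passes only in rows, so rows that repeat a pose let the fingers close. It gives the time, the measured TCP pose, the force and the opening at its end, in the units of the state.
- read_state(): the state, without advancing time (a new reading comes with each control period).
- camera(name): name is "scene" or "side" or "wrist"; returns the picture (384x512x3 uint8, red, green, blue); there is no depth.
- camera_params(name): a dict with "intrinsics" (3x3 intrinsics, pixels), "xyz" and "orientation" of the camera in the world; the wrist camera has in their place "mount" (4x4, takes a point from camera to tool coordinates, whose origin is the TCP and whose axes are the tool frame's). Camera axes: x right, y down, z forward; pixel columns grow to the right and rows downward; lengths in m; the calibration is good to about 2 mm. A picture is of the moment at which its call begins: read the wrist's pose just before it. camera_params takes no time and is no camera call.
- close_job(): hands the job in, once; it reports no verdict.
The state is a dict: "time": time; "joint_positions": joint angles; "joint_vel": joint speeds; "joint_torque": joint torques, N m; "ee_pos": TCP position; "eef_rot": TCP orientation; "ft_force": force on the tool from outside, world axes, zero at the start; "torque": the same for the moment, N m; "width": finger opening in m.
Only numpy, scipy, OpenCV 4.12 (cv2) and the standard library are available. Lean on these libraries where they do the work, as an engineer would, in place of code of your own. Each camera call takes 0.05 s, during which the arm holds its last target.

## Task

Fit the loose crank onto the square shaft of the recipe stand, turn it clockwise (seen from above) until the leaf with the notebook is fully up, then lift the crank off and lay it flat on the bare worktop, socket down as it lay before, clear of the stand. Wind with the crank, and do not disturb the mug, the small carton or the salt shaker.

Things in the scene. Friction and masses are not known exactly. Their poses are not given: they have to be found in the camera images.
- crank_knob (a point): The crank's upright round wooden knob, 24 mm in diameter at its middle, 18 mm at its foot and top, 75 mm from the hub's centre. It stands on the arm: from 12 to 58 mm above the crank's underside. This point is its centre, 35 mm above the crank's underside.
- stand_shaft (a joint): Turn of the square shaft (rad), growing clockwise seen from above; starts between 0.15 and 0.6, hard stop at 1.95, where the leaf is fully up. It turns stiffly (about 0.25 to 0.35 N m, some 4 to 5 N at the knob) and stays where it is left.
- stand_leaf (a joint): Raise of the leaf (rad) from level, driven by the shaft through gears: half the shaft's turn; about 0.975 when fully up. The leaf is a 162 x 220 mm board hinged along its near edge, its far edge rises; fully up it is about 175 mm high and stays up by itself.
- mug_mid (a point): Bystander: white mug with a dark band and a handle, 82 x 115 x 92 mm; this point is half-way up.
- tea_mid (a point): Bystander: small upright beige carton with an orange band, 46 x 62 x 82 mm; this point is half-way up.
- salt_mid (a point): Bystander: salt shaker, 44 mm diameter, 90 mm tall; this point is half-way up.
- crank: Loose steel crank, 0.25 kg, lying flat on the worktop, socket down: a square hub block, and a flat arm 20 mm wide and 12 mm thick that leaves the hub at its foot, level with its underside, and carries an upright knob at its far end. Origin at the centre of the hub's underside, x along the arm to the knob, z up.
- crank_hub (a point): Centre of the crank's hub, half-way up (20 mm above its underside); x axis along the arm to the knob, z up. The hub is a 38 x 38 mm square block 40 mm tall, its side faces square to the arm, with a 16 mm square socket hole right through it from top to bottom, the hole's sides parallel to the hub's.
- stand: Recipe stand, immovable; origin on the worktop under the shaft's axis, x away from the robot at zero yaw, y left. Wooden base 18 mm high: x -63 to 87, y -345 to 40 mm. Grey gear housing under the shaft: x -55 to 23, y -31 to 31 mm, top 45 mm above the worktop. The leaf with a notebook fixed on it lies on the -y side, from y = -122 mm.
- shaft_top (a point): Centre of the top of the stand's upright square steel shaft, at the stand's left end: 14 mm square, top 4 mm tapered, 34 mm tall above a round collar (32 mm wide, top 50 mm above the worktop). Fitted, the crank rests on the collar, hub centre 14 mm below this point, about 0.14 rad loose each way. x, y are square to the flats and turn with the shaft: the crank fits in four directions.

How it is judged:
By the outcome, as a careful person would: the job done as asked, in the order asked, and still so for the second after the job is handed in, with the robot touching nothing.
It also fails if it takes over 72 s, if anything falls off the work surface, if the arm or the gripper's body presses on something with over 40 N, if the wrist force passes 120 N, or if a joint passes its speed limit or range.

## Working session

There is one attempt and no reset: what is moved stays moved. The work goes in short steps, Python scripts to look and compute and a tool call to move; the robot and the scene stay as the last step left them, time stands still between calls to the robot, and variables do not carry over. Pictures are saved under pics/ and viewed, and the job is handed in when it is done.

Besides the shell and the picture viewer there is one more tool, called after "Call:" as a command line: name --pt "numbers of a row" for each row, then --argument value for the rest. arm_command: Moves the arm, as the interface text tells. Its arguments: {"type":"object","properties":{"targets":{"type":"array"},"newtons":{"type":"number"}},"required":["targets"]}

```bash
mkdir -p pics; ls; python3 - <<'E'
from bench import *
import cv2
s=read_state();print(s)
for n in("scene","side","wrist"):
    im=camera(n);cv2.imwrite(f"pics/{n}0.png",im[:,:,::-1]);print(n,camera_params(n))
E
```

```text
pics
{'time': 0.0, 'joint_positions': array([-0.02258774,  0.3328421 , -0.06468227,  1.46094115,  0.02161727,
        1.34989749, -0.08849092]), 'joint_vel': array([ 0.00011743, -0.00048475,  0.00055044,  0.00047052, -0.00114777,
        0.00120147,  0.00047869]), 'joint_torque': array([-1.20520472e-04, -6.23245955e+01,  2.44190963e-02, -3.89891267e+01,
       -6.13984605e-02,  3.97891912e-02,  1.87085252e-04]), 'ee_pos': array([ 6.24559457e-01, -3.36823336e-05,  1.82172609e-01]), 'eef_rot': array([-3.27980841e-05,  7.07597850e-01, -2.93797099e-05,  7.06615370e-01]), 'ft_force': array([ 0.84200671, -0.97415563,  0.03876744]), 'torque': array([-0.04382505,  0.00597524,  0.01173108]), 'width': 0.08686290930600822}
scene {'intrinsics': array([[374.1013797 ,   0.        , 248.430225  ],
       [  0.        , 374.1013797 , 184.35611961],
       [  0.        ,   0.        ,   1.        ]]), 'xyz': array([0.12202906, 0.82902612, 0.89390458]), 'orientation': array([-0.18933096,  0.90234486, -0.37880572,  0.08021083])}
side {'intrinsics': array([[430.99548058,   0.        , 254.1030268 ],
       [  0.        , 430.99548058, 185.24491955],
       [  0.        ,   0.        ,   1.        ]]), 'xyz': array([0.54856431, 1.30910508, 0.63084671]), 'orientation': array([ 0.04030197,  0.84288742, -0.53641021, -0.01343997])}
wrist {'intrinsics': array([[328.85764612,   0.        , 251.57366575],
       [  0.        , 328.85764612, 191.51186468],
       [  0.        ,   0.        ,   1.        ]]), 'mount': array([[-7.06311711e-05, -2.50196593e-01,  9.68195053e-01,
        -2.02779217e-01],
       [ 1.34238453e-03, -9.68194206e-01, -2.50196276e-01,
         6.80127544e-02],
       [ 9.99999097e-01,  1.28201841e-03,  4.04244728e-04,
         1.22645016e-04],
       [ 0.00000000e+00,  0.00000000e+00,  0.00000000e+00,
         1.00000000e+00]])}
```

View pics/scene0.png

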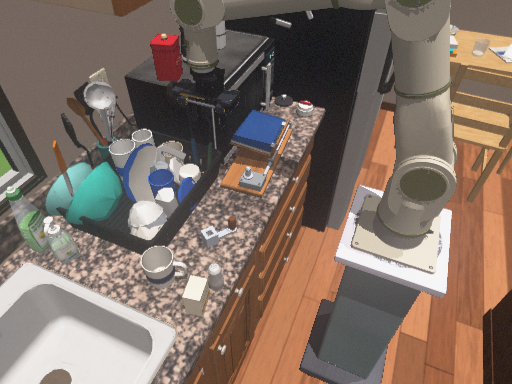

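View pics/side0.png

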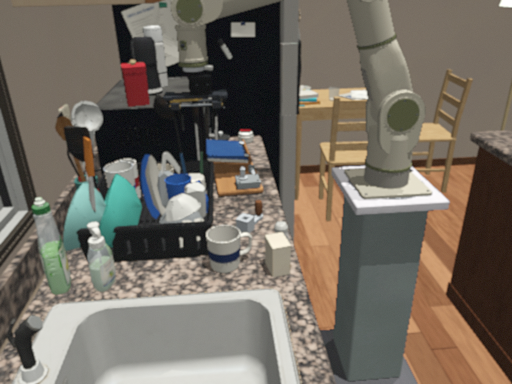

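View pics/wrist0.png

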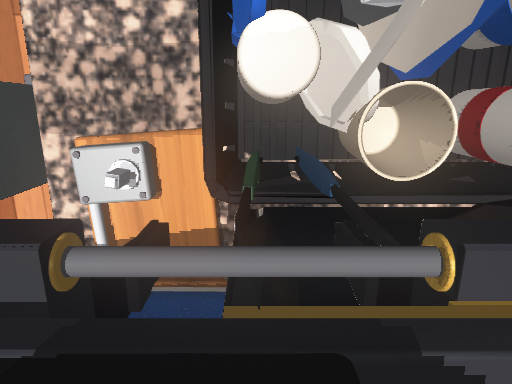

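```bash
cat > h.py <<'E'
from bench import *
import cv2, numpy as np
from scipy.spatial.transform import Rotation as R
def cam(n,s=None):
    p=camera_params(n);K=p['intrinsics']
    if n=='wrist':
        T=np.eye(4);T[:3,:3]=R.from_quat(s['eef_rot']).as_matrix();T[:3,3]=s['ee_pos'];T=T@p['mount']
        return K,T[:3,:3],T[:3,3]
    return K,R.from_quat(p['orientation']).as_matrix(),np.array(p['xyz'])
def onz(c,uv,z):
    K,Rm,t=c;uv=np.atleast_2d(uv).astype(float)
    d=(Rm@np.linalg.inv(K)@np.c_[uv,np.ones(len(uv))].T).T
    return t+d*((z-t[2])/d[:,2])[:,None]
def proj(c,P):
    K,Rm,t=c;q=(K@Rm.T@(np.atleast_2d(P)-t).T).T
    return q[:,:2]/q[:,2:]
def shot(n,f):
    s=read_state();im=camera(n)[:,:,::-1].copy();cv2.imwrite('pics/'+f+'.png',im);np.save('pics/'+f+'.npy',np.r_[s['ee_pos'],s['eef_rot']]);return im,cam(n,s)
def crop(src,f,x0,x1,y0,y1,k):
    im=cv2.imread('pics/'+src+'.png')[y0:y1,x0:x1]
    cv2.imwrite('pics/'+f+'.png',cv2.resize(im,None,fx=k,fy=k,interpolation=cv2.INTER_CUBIC))
E
python3 - <<'E'
from h import *
crop('scene0','sc0c',130,330,90,320,2.6)
c=cam('scene')
for n,uv,z in[('hub',(209,235),.04),('knob',(231,223),.05),('shaft',(249,173),.084),('mug',(157,258),.09),('tea',(196,290),.08),('salt',(215,268),.09)]: print(n,onz(c,uv,z)[0].round(3))
E
```

```text
hub [0.494 0.267 0.04 ]
knob [0.451 0.209 0.05 ]
shaft [0.475 0.025 0.084]
mug [0.559 0.419 0.09 ]
tea [0.426 0.454 0.08 ]
salt [0.409 0.386 0.09 ]
```

View pics/sc0c.png

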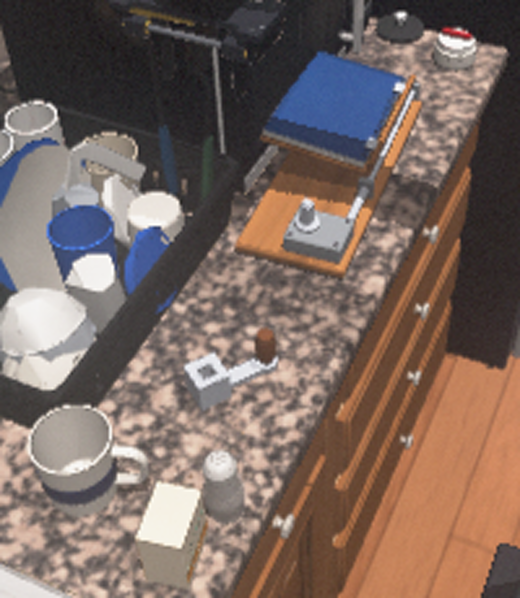

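Call:
arm_command --pt "0 -25 -10 -45 0 0 0" --pt "0 -50 -20 -90 0 0 0" --pt "0 -70 -30 -130 0 0 0" --pt "0 -70 -30 -130 0 0 0" --pt "0 -70 -30 -130 0 0 0"

```text
time: 0.65
ee_pos: [0.495, -0.0302, 0.2538]
eef_rot: [0.0, 0.706, -0.0, 0.708]
ft_force: [0.7, 1.0, -0.3]
width: 0.0866
```

```bash
python3 - <<'E'
from h import *
im,c=shot('wrist','w1');print(read_state()['ee_pos'],read_state()['joint_positions'].round(2))
E
```

```text
[ 0.49520676 -0.029815    0.25273012] [ 0.03  0.02 -0.06  1.68  0.    1.44 -0.03]
```

View pics/w1.png

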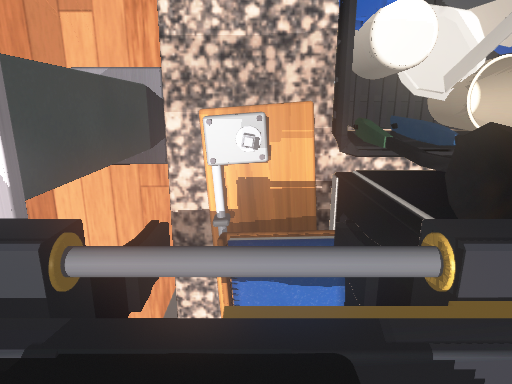

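Call:
arm_command --pt "0 0 45 0 0 0 0" --pt "0 0 95 0 0 0 0" --pt "0 0 145 0 0 0 0" --pt "0 0 180 0 0 0 0" --pt "0 0 180 0 0 0 0" --pt "0 0 180 0 0 0 0"

```text
time: 1.3
ee_pos: [0.495, 0.1509, 0.2513]
eef_rot: [-0.001, 0.708, 0.001, 0.706]
ft_force: [0.2, -0.6, -0.9]
width: 0.0868
```

```bash
python3 - <<'E'
from h import *
im,c=shot('wrist','w2');print(read_state()['ee_pos'],read_state()['joint_positions'].round(2))
crop('w2','w2c',120,380,60,240,3)
crop('w1','w1c',190,330,90,240,4)
E
```

```text
[0.49527642 0.14964626 0.25160329] [-0.17  0.08 -0.23  1.62  0.02  1.45 -0.4 ]
```

View pics/w2c.png

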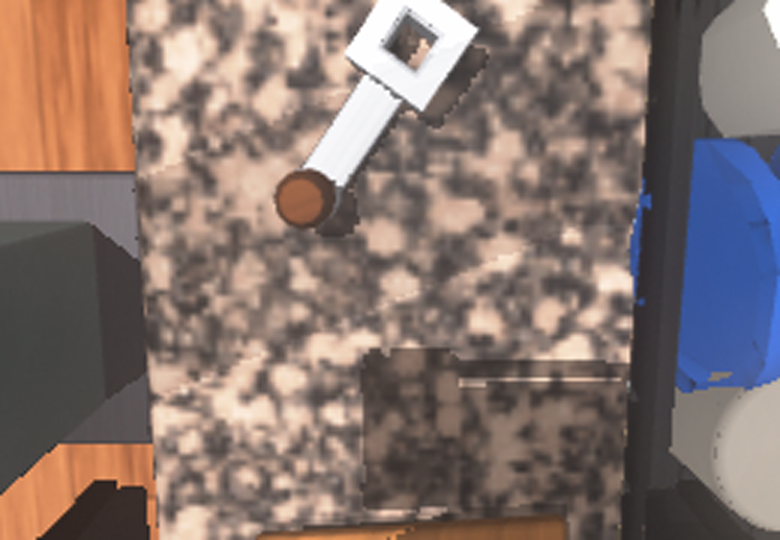

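View pics/w1c.png

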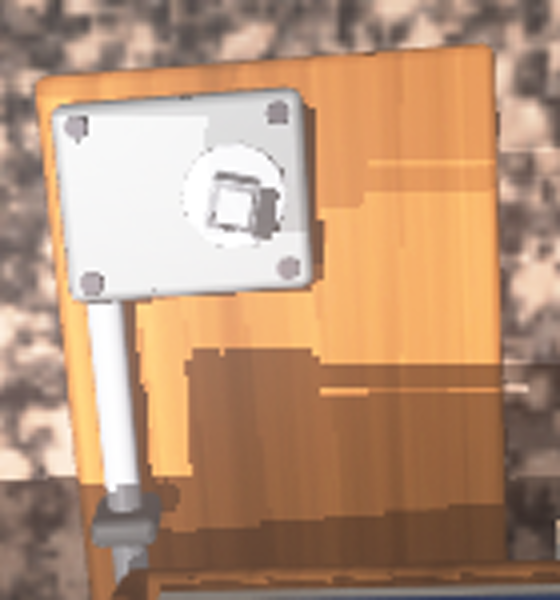

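View pics/w2.png

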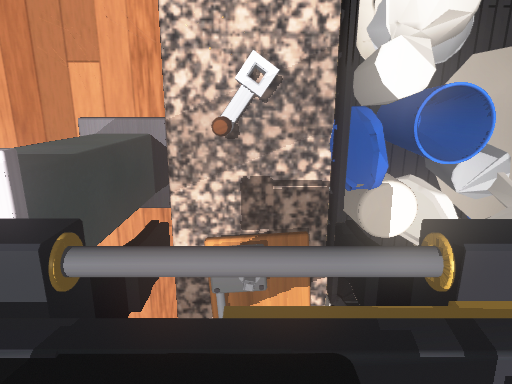

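```bash
python3 - <<'E'
from h import *
crop('w2','w2d',200,300,40,145,6)
crop('w1','w1d',230,270,122,157,16)
E
```

```text
(no output)
```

View pics/w2d.png

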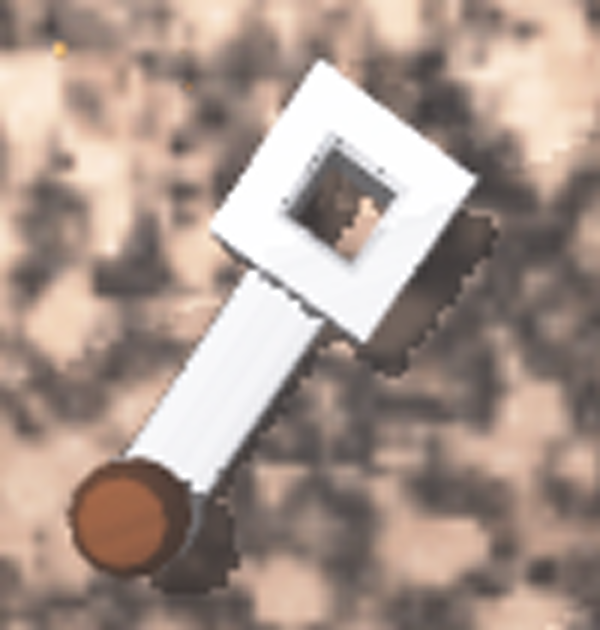

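View pics/w1d.png

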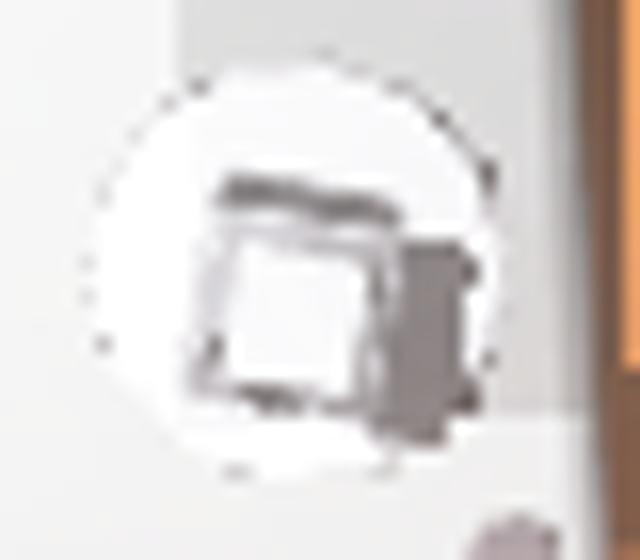

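```bash
cat >> h.py <<'E'
def saved(f):
    a=np.load('pics/'+f+'.npy');return cam('wrist',{'ee_pos':a[:3],'eef_rot':a[3:]})
def quad(P):
    e=np.roll(P,-1,0)-P;L=np.linalg.norm(e[:,:2],axis=1);a=np.unwrap(np.arctan2(e[:,1],e[:,0])*4)/4
    return P.mean(0).round(4),L.round(4),np.degrees(np.angle(np.exp(4j*np.arctan2(e[:,1],e[:,0])).mean())/4).round(1),np.degrees(np.angle(np.exp(4j*np.arctan2(e[:,1],e[:,0])))/4).round(1)
E
python3 - <<'E'
from h import *
c=saved('w2')
def g(l,k,o): return (np.array(l,float)+.5)/k-.5+np.array(o)
print('hub',quad(onz(c,g([(320,60),(478,180),(365,342),(212,228)],6,(200,40)),.04)))
print('hole',quad(onz(c,g([(335,140),(405,190),(352,268),(283,212)],6,(200,40)),.04)))
k=onz(c,g([(120,522)],6,(200,40)),.058)[0];print('knob',k)
h=quad(onz(c,g([(320,60),(478,180),(365,342),(212,228)],6,(200,40)),.04))[0]
d=k-h;print('len',np.hypot(*d[:2]),np.degrees(np.arctan2(d[1],d[0])))
c=saved('w1')
print('top',quad(onz(c,g([(235,235),(372,248),(350,398),(215,375)],16,(230,122)),.084)))
print('outer',quad(onz(c,g([(215,212),(405,235),(375,420),(190,390)],16,(230,122)),.080)))
H=onz(c,g([(55,105),(300,88),(312,285),(75,298)],4,(190,90)),.045);print('housing',quad(H),H.round(4))
B=onz(c,g([(38,80),(492,45),(498,560)],4,(190,90)),.018);print(B.round(4))
e=B[1]-B[0];print(np.degrees(np.arctan2(e[1],e[0])),np.hypot(*e[:2]))
# collar circle centre z=.05
print('collar',onz(c,g([(290,268)],16,(230,122)),.05))
c=cam('scene')
E
```

```text
hub (array([0.5006, 0.2569, 0.04  ]), array([0.0383, 0.0379, 0.0376, 0.0377]), np.float64(-35.1), array([-35. , -35.5, -35.3, -34.4]))
hole (array([0.5006, 0.2571, 0.04  ]), array([0.0167, 0.018 , 0.0174, 0.0169]), np.float64(-35.8), array([-33.6, -35.1, -37.4, -37.3]))
knob [0.45671423 0.19573076 0.058     ]
len 0.07528370683665718 -125.65748633748042
top (array([4.914e-01, 1.000e-04, 8.400e-02]), array([0.0096, 0.0106, 0.0097, 0.0099]), np.float64(-7.9), array([-5.3, -8.3, -9.6, -8.5]))
outer (array([ 4.916e-01, -3.000e-04,  8.000e-02]), array([0.0135, 0.0133, 0.0134, 0.0127]), np.float64(-8.4), array([-6.8, -9.1, -9.2, -8.4]))
housing (array([ 0.4764, -0.0007,  0.045 ]), array([0.0748, 0.0606, 0.075 , 0.0596]), np.float64(3.8), array([3.9, 4.2, 3.2, 4. ])) [[ 0.4369  0.0268  0.045 ]
 [ 0.5115  0.0319  0.045 ]
 [ 0.516  -0.0286  0.045 ]
 [ 0.4411 -0.0327  0.045 ]]
[[ 0.4279  0.0339  0.018 ]
 [ 0.5742  0.045   0.018 ]
 [ 0.5847 -0.1314  0.018 ]]
4.312388119472963 0.1467934941364431
collar [[4.90863662e-01 1.65571783e-04 5.00000000e-02]]
```

```bash
python3 - <<'E'
from h import *
crop('w2','w2r',310,380,0,230,3.4)
crop('w1','w1r',310,420,0,230,3.4)
crop('side0','s0r',90,320,130,290,3.4)
a=cv2.imread('pics/w2r.png');b=cv2.imread('pics/w1r.png');cv2.imwrite('pics/wr.png',np.hstack([a,b]))
E
```

```text
(no output)
```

View pics/wr.png

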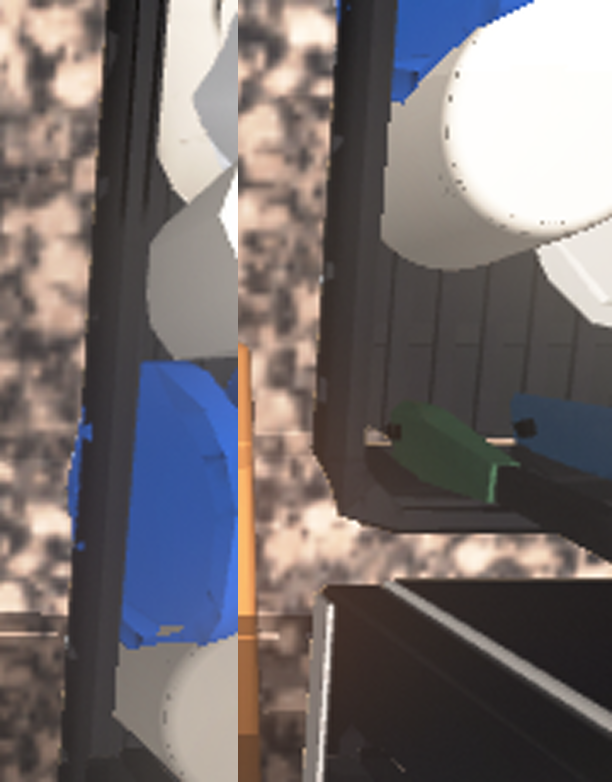

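View pics/s0r.png

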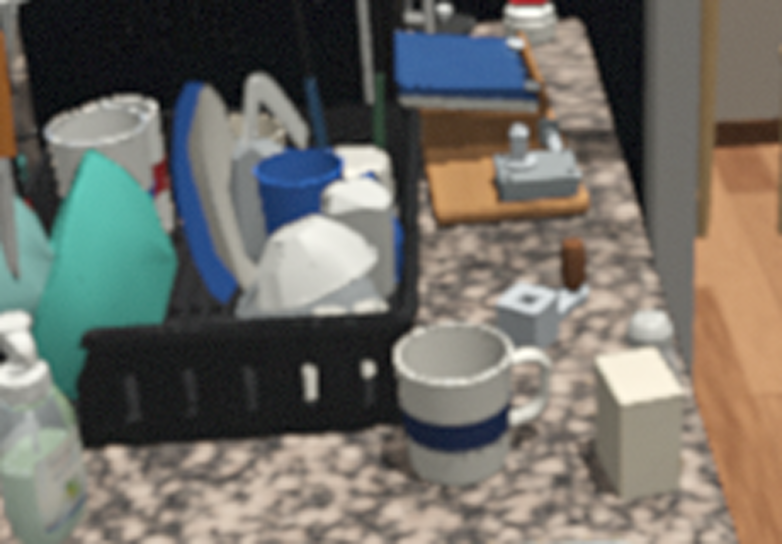

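```bash
python3 - <<'E'
from h import *
s0={'ee_pos':[6.24559457e-01,-3.4e-05,1.82172609e-01],'eef_rot':[-3.28e-05,.7075978,-2.94e-05,.70661537]}
def tri(obs):
    A=np.zeros((3,3));b=np.zeros(3)
    for (K,Rm,t),uv in obs:
        d=Rm@np.linalg.inv(K)@np.r_[uv,1];d/=np.linalg.norm(d);M=np.eye(3)-np.outer(d,d);A+=M;b+=M@t
    return np.linalg.solve(A,b)
c0=cam('wrist',s0);c1=saved('w1');c2=saved('w2')
print('cup top',tri([(c0,(279,55)),(c1,(403,33))]))
print('cup bigger', tri([(c0,(407,130)),(c1,(495,92))]))
# rack corner outer: w1r hstack px (315,450): x=310+(315-238)/3.4,y=450/3.4 ; wrist0 (205,185)
print('rack corner',tri([(c0,(207,183)),(c1,(310+77/3.4,450/3.4))]))
print('rack corner low',tri([(c0,(212,198)),(c1,(310+105/3.4,515/3.4))]))
E
```

```text
cup top [0.64669261 0.10872598 0.09940699]
cup bigger [0.76456419 0.050517   0.08049327]
rack corner [0.58372477 0.00700348 0.10215246]
rack corner low [ 0.59014255 -0.00855654  0.10963203]
```

```bash
python3 - <<'E'
from h import *
crop('wrist0','w0r',180,420,0,230,3)
E
```

```text
(no output)
```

View pics/w0r.png

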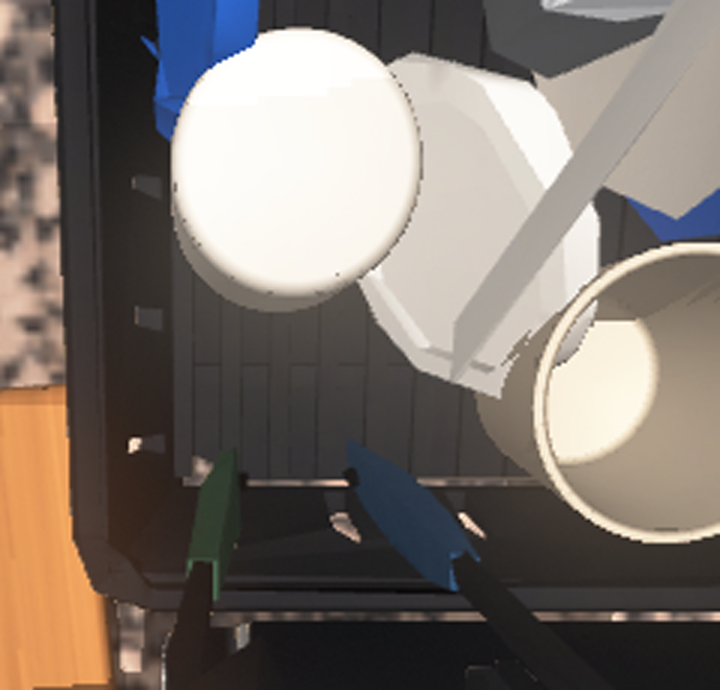

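Call:
arm_command --pt "0 20 25 -20 0 0 0" --pt "0 55 46 -38 0 0 0" --pt "0 100 46 -38 0 0 0" --pt "0 145 46 -38 0 0 0" --pt "0 180 46 -38 0 0 0" --pt "0 210 46 -38 0 0 0" --pt "0 233 46 -38 0 0 0" --pt "0 233 46 -38 0 0 0"

```text
time: 2.15
ee_pos: [0.4552, 0.1935, 0.0167]
eef_rot: [-0.0, 0.709, -0.002, 0.705]
ft_force: [0.8, -0.2, 0.6]
width: 0.0871
```

```bash
python3 - <<'E'
from h import *
im,c=shot('wrist','w3');s=read_state();print(s['ee_pos'],s['joint_positions'].round(2),s['ft_force'])
im,c=shot('side','s3')
crop('s3','s3c',180,320,150,270,5)
E
```

```text
[0.45640586 0.19442212 0.01878728] [-0.24  0.23 -0.28  1.96  0.08  0.96 -0.56] [ 0.21815253  0.36491153 -0.19329343]
```

View pics/s3c.png

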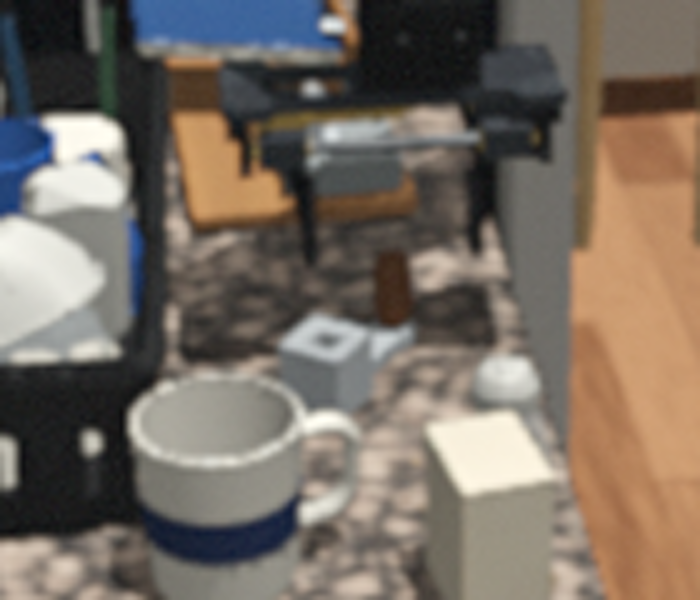

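```bash
python3 - <<'E'
from h import *
c=cam('side')
f=lambda P:((proj(c,P)-[180,150])*5).round(0)
print(f([[.457,.196,.018],[.457,.196,.058],[.5,.257,.04],[.41,.194,.018],[.50,.194,.018]]))
im=cv2.imread('pics/s3.png');cv2.imwrite('pics/s3f.png',im)
E
```

```text
[[391. 314.]
 [390. 253.]
 [324. 336.]
 [470. 307.]
 [318. 316.]]
```

View pics/s3f.png

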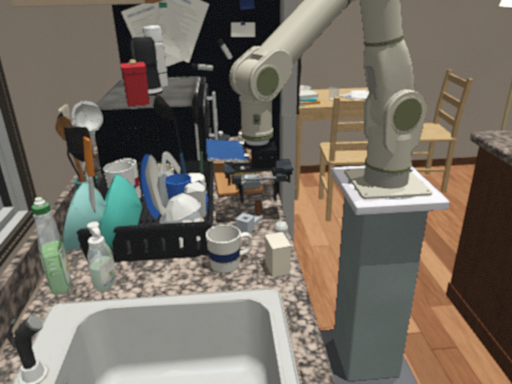

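View pics/w3.png

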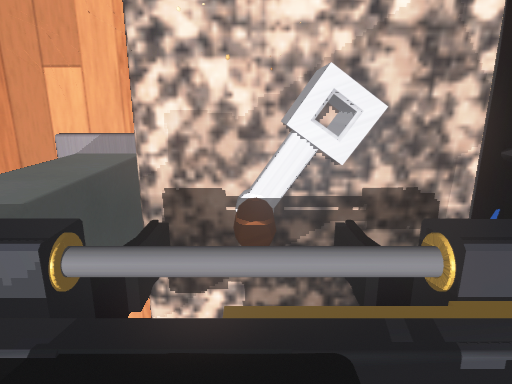

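Call:
arm_command --pt "110 0 0 0 0 0 0" --pt "110 0 0 0 0 0 0" --pt "110 0 0 0 0 0 0" --pt "110 0 0 0 0 0 0" --pt "110 0 0 0 0 0 0" --newtons 15

```text
time: 2.75
ee_pos: [0.4572, 0.1961, 0.0202]
eef_rot: [0.0, 0.707, 0.0, 0.707]
ft_force: [0.2, -0.6, -0.4]
width: 0.0554
```

```bash
python3 - <<'E'
from h import *
s=read_state();print(s['width'],s['ee_pos'],s['ft_force'])
im,c=shot('side','s4')
shot('scene','c4')
crop('s4','s4c',180,320,150,270,4)
crop('c4','c4c',160,300,140,280,4)
cv2.imwrite('pics/m4.png',np.hstack([cv2.imread('pics/s4c.png')[:480,:400],cv2.imread('pics/c4c.png')[:480,:400]]))
E
```

```text
0.055367472167948 [0.45716561 0.19609226 0.02023976] [ 0.18554363 -0.62023369 -0.36028032]
```

View pics/m4.png

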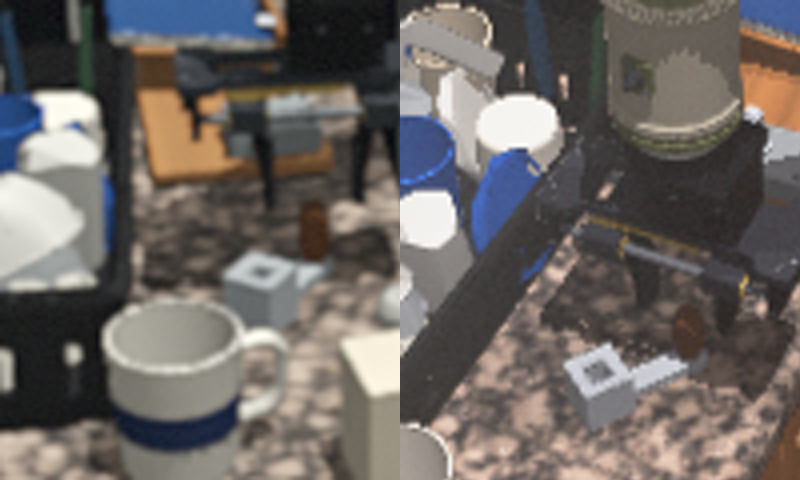

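```bash
cat >> h.py <<'E'
def tri(obs):
    A=np.zeros((3,3));b=np.zeros(3);L=[]
    for (K,Rm,t),uv in obs:
        d=Rm@np.linalg.inv(K)@np.r_[uv,1];d/=np.linalg.norm(d);M=np.eye(3)-np.outer(d,d);A+=M;b+=M@t;L.append((M,t))
    x=np.linalg.solve(A,b);return x.round(4),[round(float(np.linalg.norm(M@(x-t))),4) for M,t in L]
E
python3 - <<'E'
from h import *
a=cam('side');b=cam('scene')
print(tri([(a,(246.7,201.2)),(b,(221,215))]),tri([(a,(269.2,200)),(b,(242,222))]))
s=read_state();w=cam('wrist',s)
print(proj(w,[s['ee_pos'],s['ee_pos']+[0,0,.019],[.457,.196,.058],[.457,.196,.02]]))
E
```

```text
(array([0.4891, 0.1992, 0.0589]), [0.0013, 0.0013]) (array([0.4227, 0.1968, 0.057 ]), [0.002, 0.002])
[[251.22024319 214.81145019]
 [251.19620061 225.02720793]
 [251.07024375 237.42940851]
 [251.14002312 214.86794722]]
```

```bash
python3 - <<'E'
from h import *
shot('wrist','w4');crop('w4','w4c',130,380,150,300,3)
crop('c4','c4d',205,270,180,245,9)
E
```

```text
(no output)
```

View pics/w4c.png

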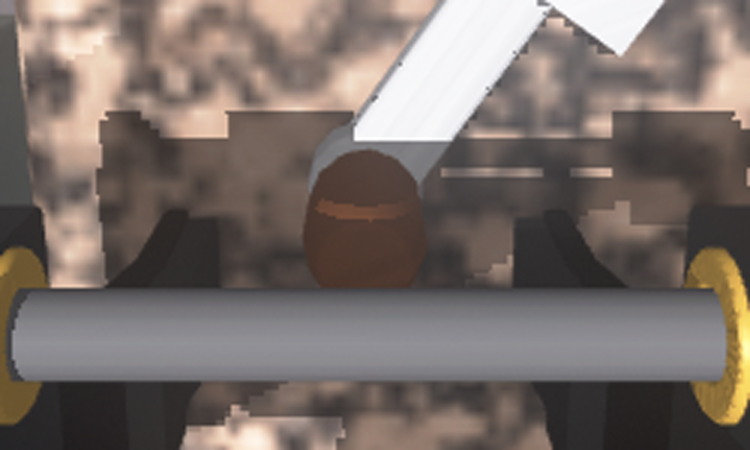

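View pics/c4d.png

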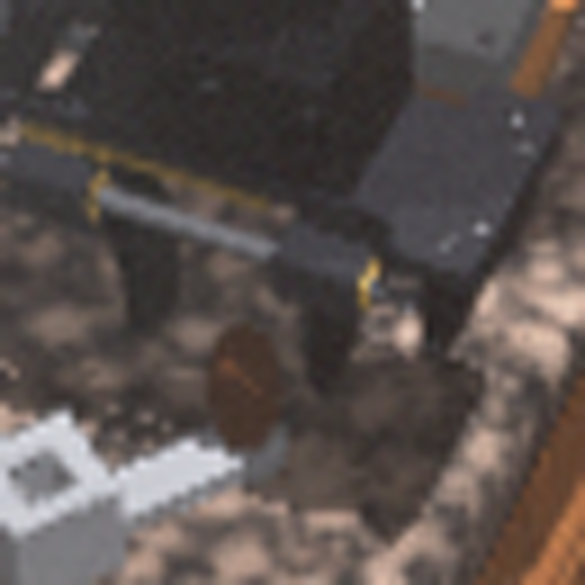

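Call:
arm_command --pt "110 5 0 0 0 0 0" --pt "180 5 0 0 0 0 0" --pt "220 5 0 0 0 0 0" --pt "220 5 0 0 0 0 0" --pt "220 5 0 0 0 0 0" --pt "220 5 0 0 0 0 0" --newtons 15

```text
time: 3.5
ee_pos: [0.457, 0.196, 0.015]
eef_rot: [-0.0, 0.707, -0.0, 0.707]
ft_force: [0.5, -0.2, -0.5]
width: 0.018
```

```bash
python3 - <<'E'
from h import *
s=read_state();print(s['width'],s['ee_pos'],s['ft_force'])
shot('wrist','w5');crop('w5','w5c',180,330,150,300,4)
shot('side','s5');crop('s5','s5c',220,290,160,230,6)
cv2.imwrite('pics/m5.png',np.hstack([cv2.imread('pics/w5c.png')[:420,:400],cv2.imread('pics/s5c.png')[:420,:400]]))
E
```

```text
0.01804997648134792 [0.45704868 0.19601532 0.01500257] [ 0.5214751  -0.24277276 -0.51397158]
```

View pics/m5.png

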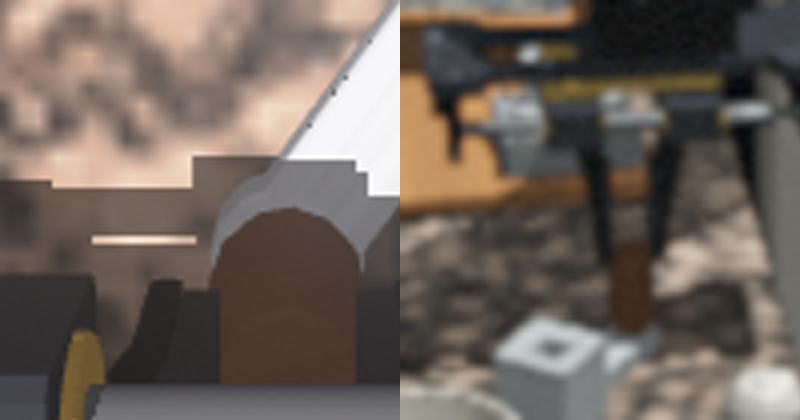

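Call:
arm_command --pt "140 0 0 0 0 0 0" --pt "120 0 0 0 0 0 0" --pt "120 4 0 0 0 0 0" --pt "120 8 0 0 0 0 0" --pt "120 8 0 0 0 0 0"

```text
time: 4.1
ee_pos: [0.4565, 0.1958, 0.0062]
eef_rot: [-0.0, 0.707, -0.0, 0.707]
ft_force: [-0.5, -0.3, 0.3]
width: 0.0439
```

Call:
arm_command --pt "120 4 0 0 0 0 0" --pt "120 8 0 0 0 0 0" --pt "120 8 0 0 0 0 0"

```text
time: 4.4
ee_pos: [0.4566, 0.1958, -0.0017]
eef_rot: [-0.0, 0.707, -0.0, 0.707]
ft_force: [0.1, 0.5, 0.1]
width: 0.046
```

Call:
arm_command --pt "180 4 0 0 0 0 0" --pt "220 4 0 0 0 0 0" --pt "220 4 0 0 0 0 0" --pt "220 4 0 0 0 0 0" --newtons 20

```text
time: 4.8
ee_pos: [0.4571, 0.1961, -0.005]
eef_rot: [0.0, 0.707, 0.0, 0.707]
ft_force: [-0.2, -0.1, -0.4]
width: 0.0229
```

```bash
python3 - <<'E'
from h import *
s=read_state();print(s['width'],s['ee_pos'],s['ft_force'])
shot('wrist','w6');crop('w6','w6c',180,330,150,300,4)
shot('side','s6');crop('s6','s6c',220,290,160,230,6)
cv2.imwrite('pics/m6.png',np.hstack([cv2.imread('pics/w6c.png')[:420,:400],cv2.imread('pics/s6c.png')[:420,:400]]))
E
```

```text
0.022871299293114503 [ 0.45709013  0.19606208 -0.00496266] [-0.17642758 -0.11492169 -0.41287568]
```

View pics/m6.png

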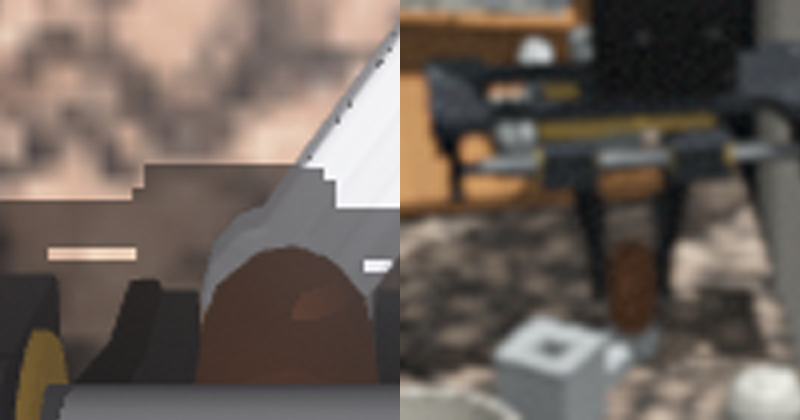

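Call:
arm_command --pt "220 0 -12 -9 0 0 0" --pt "220 0 -24 -18 0 0 0" --pt "220 0 -37 -27 0 0 0" --pt "220 0 -37 -27 0 0 0" --pt "120 0 -37 -27 0 0 0" --pt "90 0 -37 -27 0 0 0" --pt "90 0 -37 -27 0 0 0" --pt "60 -45 -37 -27 0 0 0" --pt "60 -95 -37 -27 0 0 0" --pt "60 -100 -37 -27 0 0 0"

```text
time: 5.9
ee_pos: [0.4333, 0.1609, 0.1006]
eef_rot: [0.001, 0.704, 0.001, 0.71]
ft_force: [1.2, 0.3, 0.3]
width: 0.0622
```

```bash
python3 - <<'E'
from h import *
s=read_state();print(s['width'],s['ee_pos'],s['ft_force'],s['joint_positions'].round(2))
shot('wrist','w7');crop('w7','w7c',180,360,50,250,4)
E
```

```text
0.06224023750387874 [0.43333628 0.16091805 0.10055646] [1.16237837 0.29180765 0.28405096] [-0.18  0.05 -0.28  1.97  0.02  1.11 -0.47]
```

View pics/w7c.png

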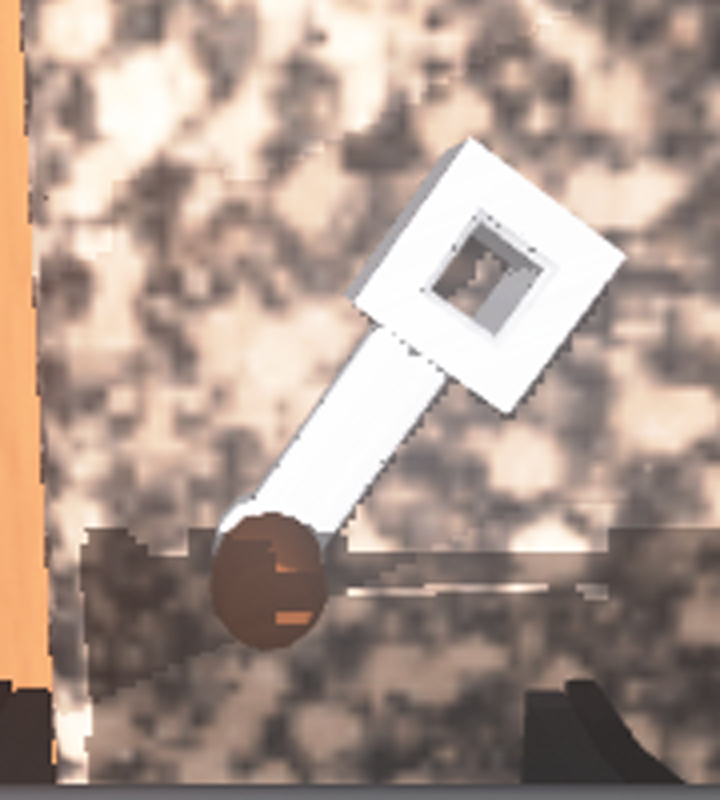

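```bash
cat >> h.py <<'E'
def g(l,k,o): return (np.array(l,float)+.5)/k-.5+np.array(o)
def delta(xyz,yaw_deg):
    """shift mm in tool axes and rotvec to reach tool-down pose w/ tool z at azimuth yaw"""
    s=read_state();Rt=R.from_quat(s['eef_rot'])
    y=np.radians(yaw_deg);tz=np.array([np.cos(y),np.sin(y),0]);tx=np.array([0,0,-1.]);ty=np.cross(tz,tx)
    G=R.from_matrix(np.c_[tx,ty,tz])
    d=Rt.inv().apply(np.array(xyz)-s['ee_pos'])*1000
    print('from',s['ee_pos'].round(4),'yaw',np.degrees(np.arctan2(*Rt.as_matrix()[[1,0],2])).round(1),'shift',d.round(1),'rotvec',(Rt.inv()*G).as_rotvec().round(4))
E
python3 - <<'E'
from h import *
c=saved('w7')
P=onz(c,g([(472,138),(626,256),(508,413),(354,302)],4,(180,50)),.04);q=quad(P);print(q)
h=q[0]
k=onz(c,g([(268,582)],4,(180,50)),.04)[0];d=k-h;print(k,np.hypot(*d[:2]),np.degrees(np.arctan2(d[1],d[0])))
delta([h[0],h[1],.08],q[2]+90)
E
```

```text
(array([0.4736, 0.2194, 0.04  ]), array([0.0379, 0.0377, 0.0382, 0.0379]), np.float64(-35.3), array([-35.3, -35.3, -34.9, -35.7]))
[0.42996437 0.15798508 0.04      ] 0.07533831152771933 -125.39399794164987
from [0.4325 0.1604 0.0987] yaw 0.0 shift [19.1 58.9 41. ] rotvec [-9.544e-01  6.800e-03  8.000e-04]
```

Call:
arm_command --pt "60 0 30 20 -0.14 0 0" --pt "60 0 59 41 -0.28 0 0" --pt "60 10 59 41 -0.42 0 0" --pt "60 20 59 41 -0.56 0 0" --pt "60 30 59 41 -0.7 0 0" --pt "60 40 59 41 -0.84 0 0" --pt "60 50 59 41 -0.955 0 0" --pt "60 50 59 41 -0.955 0 0" --pt "60 50 59 41 -0.955 0 0"

```text
time: 6.85
ee_pos: [0.4706, 0.218, 0.0443]
eef_rot: [-0.324, 0.629, 0.324, 0.628]
ft_force: [-0.3, -0.4, -0.2]
width: 0.0666
```

```bash
python3 - <<'E'
from h import *
s=read_state();print(s['width'],s['joint_positions'].round(2))
delta([.4736,.2194,-.02],54.7)
shot('side','s8');crop('s8','s8c',200,300,150,250,5);shot('wrist','w8');
cv2.imwrite('pics/m8.png',np.hstack([cv2.imread('pics/s8c.png')[:384,:400],cv2.imread('pics/w8.png')[:,100:500]]))
E
```

```text
0.06656325836631143 [-0.17  0.26 -0.39  1.88  0.11  1.03  0.34]
from [0.4706 0.218  0.0443] yaw 54.5 shift [64.3 -1.7  3. ] rotvec [-0.003  -0.001  -0.0009]
```

View pics/m8.png

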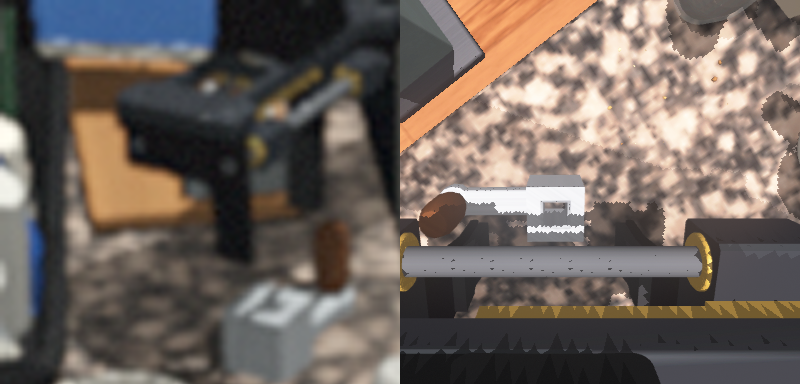

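```bash
python3 - <<'E'
from h import *
c=cam('side');print(proj(c,[[.4706,.218,.076],[.4736,.2194,.04],[.4706,.218,.044]]))
shot('scene','c8');crop('c8','c8c',170,290,150,270,5)
w=saved('w8');print(proj(w,[[.4736,.2194,.04]]))
E
```

```text
[[253.83570434 198.77905351]
 [253.09716103 210.21979774]
 [254.06761947 208.70442075]]
[[255.1684756  214.38611771]]
```

View pics/c8c.png

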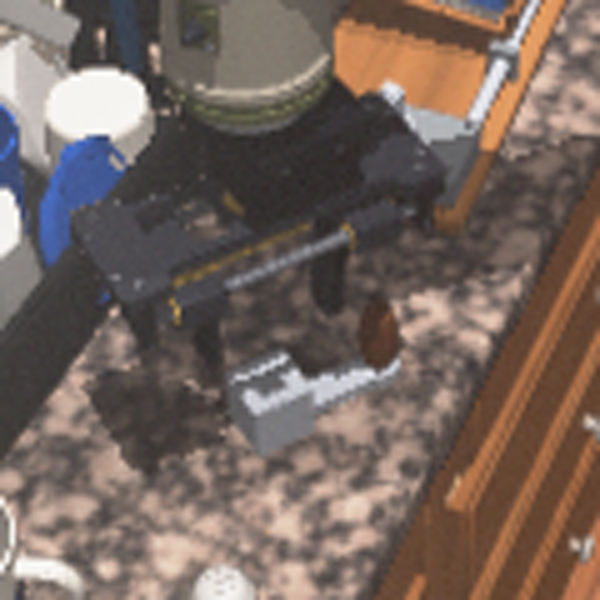

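Call:
arm_command --pt "60 20 -2 3 0 0 0" --pt "60 40 -2 3 0 0 0" --pt "60 52 -2 3 0 0 0" --pt "60 60 -2 3 0 0 0" --pt "60 60 -2 3 0 0 0"

```text
time: 7.5
ee_pos: [0.4739, 0.2191, -0.0156]
eef_rot: [-0.325, 0.628, 0.325, 0.628]
ft_force: [-0.3, 0.6, 0.1]
width: 0.0666
```

```bash
python3 - <<'E'
from h import *
delta([.4736,.2194,-.018],54.7)
shot('side','s9');crop('s9','s9c',200,300,150,250,5)
shot('scene','c9');crop('c9','c9c',170,290,150,270,4)
cv2.imwrite('pics/m9.png',np.hstack([cv2.imread('pics/s9c.png')[:480,:350],cv2.imread('pics/c9c.png')[:480,:400]]) if 0 else np.hstack([cv2.resize(cv2.imread('pics/s9c.png'),(400,400)),cv2.resize(cv2.imread('pics/c9c.png'),(400,400))]))
E
```

```text
from [ 0.4739  0.2191 -0.0156] yaw 54.7 shift [2.4 0.4 0. ] rotvec [-0.0001 -0.001  -0.0006]
```

View pics/m9.png

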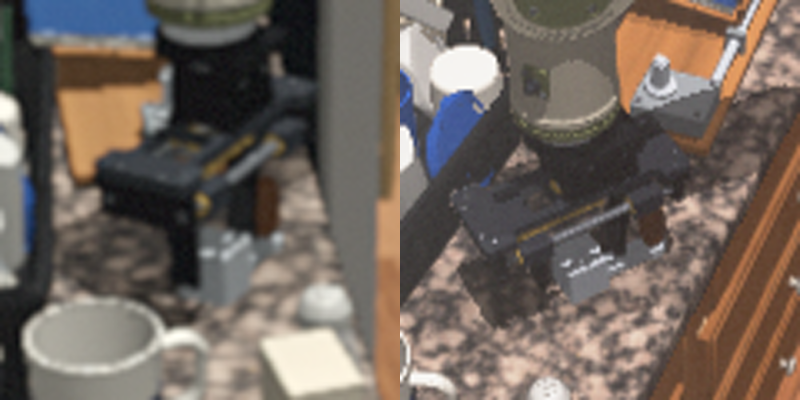

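Call:
arm_command --pt "160 2 0 0 0 0 0" --pt "200 2 0 0 0 0 0" --pt "200 2 0 0 0 0 0" --pt "200 2 0 0 0 0 0" --pt "200 2 0 0 0 0 0" --newtons 50

```text
time: 8.1
ee_pos: [0.4745, 0.2193, -0.0169]
eef_rot: [-0.325, 0.628, 0.325, 0.628]
ft_force: [-0.0, -0.9, 1.9]
width: 0.0375
```

Call:
arm_command --pt "200 -20 0 0 0 0 0" --pt "200 -50 0 0 0 0 0" --pt "200 -90 0 0 0 0 0" --pt "200 -130 0 0 0 0 0" --pt "200 -130 0 0 0 0 0" --pt "200 -130 0 0 0 0 0"

```text
time: 8.7
ee_pos: [0.4746, 0.2193, 0.1132]
eef_rot: [-0.325, 0.628, 0.325, 0.628]
ft_force: [-1.2, 0.2, -1.9]
width: 0.0377
```

```bash
python3 - <<'E'
from h import *
delta([.4914,0,.115],-8.2);print(read_state()['joint_positions'].round(2))
shot('wrist','wa')
shot('scene','ca');crop('ca','cac',170,290,130,250,4)
E
```

```text
from [0.4746 0.2193 0.1132] yaw 54.7 shift [  -1.8 -140.4 -169.3] rotvec [1.098e+00 1.300e-03 3.000e-04]
[-0.16  0.19 -0.4   1.8   0.08  1.17  0.37]
```

View pics/wa.png

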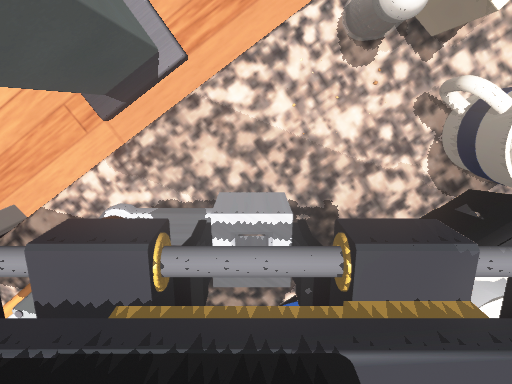

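View pics/cac.png

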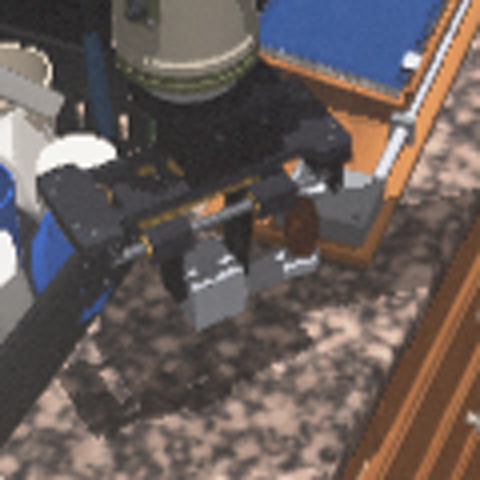

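Call:
arm_command --pt "200 0 -18 -21 0.137 0 0" --pt "200 0 -35 -42 0.275 0 0" --pt "200 0 -52 -63 0.412 0 0" --pt "200 0 -70 -85 0.55 0 0" --pt "200 0 -88 -106 0.686 0 0" --pt "200 0 -106 -127 0.823 0 0" --pt "200 0 -123 -148 0.96 0 0" --pt "200 0 -140 -169 1.098 0 0" --pt "200 0 -140 -169 1.098 0 0" --pt "200 0 -140 -169 1.098 0 0"

```text
time: 9.8
ee_pos: [0.4901, 0.0002, 0.1116]
eef_rot: [0.05, 0.706, -0.051, 0.704]
ft_force: [-0.8, 0.7, -2.3]
width: 0.0377
```

```bash
python3 - <<'E'
from h import *
delta([.4913,-.0008,.077],-8.2);print(read_state()['joint_positions'].round(2))
shot('wrist','wb')
shot('scene','cb');crop('cb','cbc',200,320,110,230,4)
shot('side','sb');crop('sb','sbc',200,300,120,220,4)
cv2.imwrite('pics/mb.png',np.hstack([cv2.resize(cv2.imread('pics/sbc.png'),(400,400)),cv2.resize(cv2.imread('pics/cbc.png'),(400,400))]))
E
```

```text
from [4.901e-01 2.000e-04 1.116e-01] yaw -8.2 shift [34.6 -0.8  1.4] rotvec [ 0.0002 -0.0024  0.0003]
[ 0.05  0.1  -0.15  1.89  0.02  1.15 -0.25]
```

View pics/mb.png

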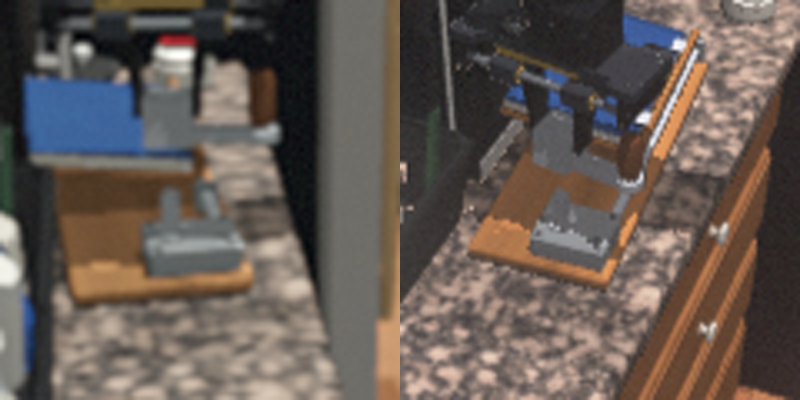

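View pics/wb.png

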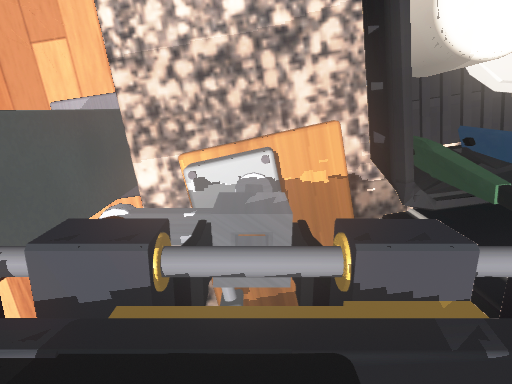

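Call:
arm_command --pt "200 15 -1 1.5 0 0 0" --pt "200 30 -1 1.5 0 0 0" --pt "200 38 -1 1.5 0 0 0" --pt "200 38 -1 1.5 0 0 0" --pt "200 38 -1 1.5 0 0 0"

```text
time: 10.45
ee_pos: [0.4925, -0.0003, 0.0753]
eef_rot: [0.05, 0.705, -0.05, 0.705]
ft_force: [-0.3, 1.1, -1.5]
width: 0.0377
```

```bash
python3 - <<'E'
from h import *
delta([.4913,-.0008,.068],-8.2)
shot('scene','cd');crop('cd','cdc',220,290,130,200,6)
shot('side','sd');crop('sd','sdc',220,290,130,200,6)
cv2.imwrite('pics/md.png',np.hstack([cv2.resize(cv2.imread('pics/sdc.png'),(400,400)),cv2.resize(cv2.imread('pics/cdc.png'),(400,400))]))
E
```

```text
from [ 4.925e-01 -3.000e-04  7.530e-02] yaw -8.1 shift [ 7.3 -0.6 -1.2] rotvec [ 0.001   0.0002 -0.0001]
```

View pics/md.png

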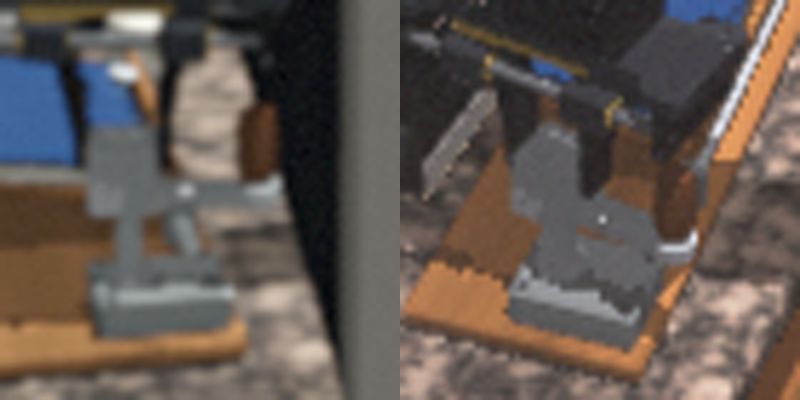

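Call:
arm_command --pt "200 4 -0.5 -1.5 0 0 0" --pt "200 8 -0.5 -1.5 0 0 0" --pt "200 12 -0.5 -1.5 0 0 0" --pt "200 12 -0.5 -1.5 0 0 0"

```text
time: 10.95
ee_pos: [0.4904, -0.001, 0.0623]
eef_rot: [0.05, 0.706, -0.051, 0.705]
ft_force: [-1.0, -0.7, -2.9]
width: 0.0378
```

Call:
arm_command --pt "200 5 0 0.5 0 0 0" --pt "200 10 0 0.5 0 0 0" --pt "200 15 0 0.5 0 0 0" --pt "200 15 0 0.5 0 0 0"

```text
time: 11.35
ee_pos: [0.4907, -0.0011, 0.047]
eef_rot: [0.05, 0.706, -0.051, 0.705]
ft_force: [-0.0, 0.7, -2.7]
width: 0.0377
```

Call:
arm_command --pt "200 5 0 0 0 0 0" --pt "200 10 0 0 0 0 0" --pt "200 13 0 0 0 0 0" --pt "200 14 0 0 0 0 0" --pt "200 14 0 0 0 0 0"

```text
time: 11.85
ee_pos: [0.4913, -0.0011, 0.0338]
eef_rot: [0.05, 0.705, -0.05, 0.705]
ft_force: [0.1, -0.5, -2.3]
width: 0.0374
```

```bash
python3 - <<'E'
from h import *
shot('scene','ce');crop('ce','cec',220,290,130,200,6)
shot('side','se');crop('se','sec',220,290,130,200,6)
cv2.imwrite('pics/me.png',np.hstack([cv2.resize(cv2.imread('pics/sec.png'),(400,400)),cv2.resize(cv2.imread('pics/cec.png'),(400,400))]))
print(read_state()['torque'],read_state()['joint_positions'].round(2))
E
```

```text
[ 0.0112799  -0.02656612 -0.01879711] [ 0.04  0.19 -0.15  1.97  0.03  0.98 -0.26]
```

View pics/me.png

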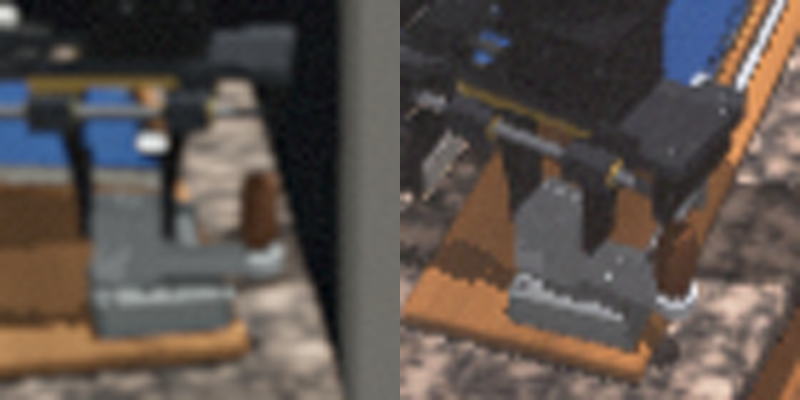

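Call:
arm_command --pt "120 0 0 0 0 0 0" --pt "70 0 0 0 0 0 0" --pt "70 0 0 0 0 0 0" --pt "70 -20 0 0 0 0 0" --pt "70 -60 0 0 0 0 0" --pt "70 -70 0 0 0 0 0" --newtons 20

```text
time: 12.55
ee_pos: [0.4935, -0.0009, 0.1078]
eef_rot: [0.051, 0.703, -0.05, 0.707]
ft_force: [0.6, 0.8, 0.1]
width: 0.063
```

```bash
python3 - <<'E'
from h import *
delta([.4172,.0107,.1],100);
shot('wrist','wf');crop('wf','wfc',100,360,110,280,3)
E
```

```text
from [ 0.4935 -0.0009  0.1078] yaw -8.2 shift [  7.4   0.6 -77.2] rotvec [-1.8884  0.0047  0.0044]
```

View pics/wfc.png

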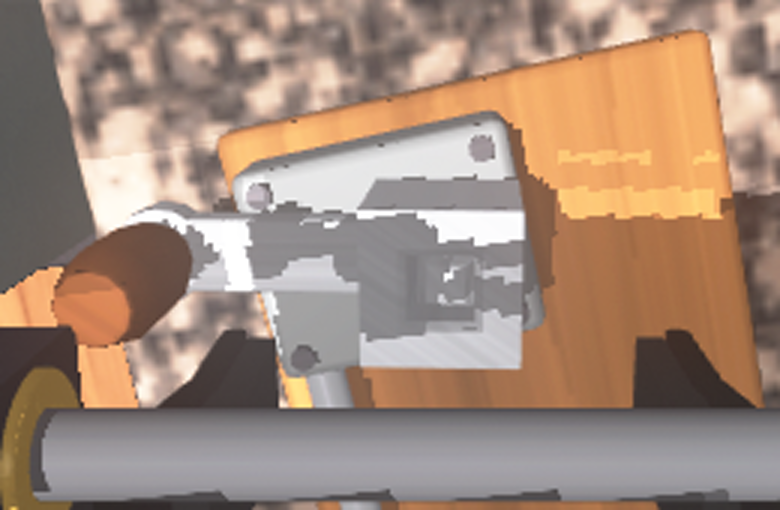

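Call:
arm_command --pt "90 -10 0 -20 -0.145 0 0" --pt "90 -10 0 -40 -0.29 0 0" --pt "90 -10 0 -60 -0.435 0 0" --pt "90 -10 0 -77 -0.58 0 0" --pt "90 -10 0 -77 -0.725 0 0" --pt "90 -10 0 -77 -0.87 0 0" --pt "90 -10 0 -77 -1.015 0 0" --pt "90 -10 0 -77 -1.16 0 0" --pt "90 -10 0 -77 -1.305 0 0" --pt "90 -10 0 -77 -1.45 0 0"

```text
time: 13.6
ee_pos: [0.4147, 0.0099, 0.1131]
eef_rot: [-0.431, 0.56, 0.432, 0.56]
ft_force: [-0.2, 0.5, -0.1]
width: 0.0562
```

Call:
arm_command --pt "90 0 0 0 -0.145 0 0" --pt "90 0 0 0 -0.29 0 0" --pt "90 0 0 0 -0.435 0 0" --pt "90 0 0 0 -0.435 0 0" --pt "90 0 0 0 -0.435 0 0"

```text
time: 14.1
ee_pos: [0.4149, 0.0099, 0.1135]
eef_rot: [-0.54, 0.457, 0.54, 0.456]
ft_force: [-0.0, 0.7, 0.9]
width: 0.0562
```

```bash
python3 - <<'E'
from h import *
print(read_state()['joint_positions'].round(2));delta([.4172,.0107,.037],100);
shot('wrist','wg')
E
```

```text
[ 0.01 -0.07 -0.14  2.06 -0.01  1.15  1.61]
from [0.4149 0.0099 0.1135] yaw 99.6 shift [76.5 -2.5  0.4] rotvec [-0.0077  0.0001 -0.0005]
```

View pics/wg.png

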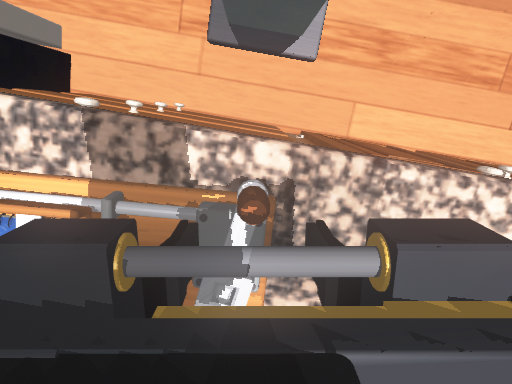

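```bash
python3 - <<'E'
from h import *
w=saved('wg');print(proj(w,[[.4172,.0107,.108],[.4172,.0107,.062]]),onz(w,[253,208],.108))
E
```

```text
[[252.09992529 215.52670541]
 [252.03829027 197.17777606]] [[0.41192698 0.01040753 0.108     ]]
```

Call:
arm_command --pt "90 25 -1 0 0 0 0" --pt "90 50 -1 0 0 0 0" --pt "90 65 -1 0 0 0 0" --pt "90 74 -1 0 0 0 0" --pt "90 74 -1 0 0 0 0"

```text
time: 14.65
ee_pos: [0.4154, 0.01, 0.0391]
eef_rot: [-0.54, 0.456, 0.541, 0.455]
ft_force: [0.3, 0.3, 0.2]
width: 0.0563
```

Call:
arm_command --pt "180 0 0 0 0 0 0" --pt "230 0 0 0 0 0 0" --pt "230 0 0 0 0 0 0" --pt "230 0 0 0 0 0 0" --newtons 25

```text
time: 15.05
ee_pos: [0.4165, 0.0101, 0.0404]
eef_rot: [0.541, -0.455, -0.541, -0.456]
ft_force: [0.0, -0.1, -0.3]
width: 0.0319
```

```bash
python3 - <<'E'
from h import *
s=read_state();print(s['joint_positions'].round(2),s['ee_pos'],s['width'],s['ft_force'])
shot('side','sh');crop('sh','shc',220,290,130,200,6)
shot('scene','ch');crop('ch','chc',220,290,130,200,6)
cv2.imwrite('pics/mh.png',np.hstack([cv2.resize(cv2.imread('pics/shc.png'),(400,400)),cv2.resize(cv2.imread('pics/chc.png'),(400,400))]))
E
```

```text
[ 0.    0.02 -0.14  2.14  0.    0.97  1.6 ] [0.41648107 0.01009117 0.04042687] 0.03190021214545005 [ 0.01547024 -0.10068871 -0.32699441]
```

View pics/mh.png

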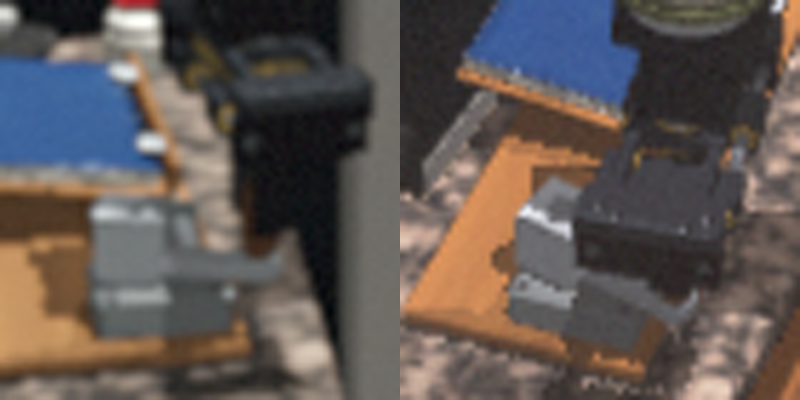

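```bash
cat >> h.py <<'E'
def arc(azs,yaws,C=(.4914,-.0005),r=.075,z=None):
    s=read_state();Rt=R.from_quat(s['eef_rot'])
    for a,y in zip(azs,yaws):
        A=np.radians(a);t=np.radians(y);tz=np.array([np.cos(t),np.sin(t),0]);tx=np.array([0,0,-1.]);ty=np.cross(tz,tx)
        G=R.from_matrix(np.c_[tx,ty,tz]);p=np.array([C[0]+r*np.cos(A),C[1]+r*np.sin(A),z if z else s['ee_pos'][2]])
        print(a,y,(Rt.inv().apply(p-s['ee_pos'])*1000).round(1),(Rt.inv()*G).as_rotvec().round(3))
E
python3 - <<'E'
from h import *
az=np.linspace(171.8,131.8,11)[1:];arc(az.round(1),np.linspace(99.6,73,11)[1:],z=.0395)
E
```

```text
167.8 96.94 [ 0.7 -2.6  4.9] [ 0.05  -0.     0.001]
163.8 94.28 [ 0.7 -4.8  9.7] [ 0.096 -0.     0.001]
159.8 91.61999999999999 [ 0.7 -7.2 14.3] [ 0.143 -0.     0.001]
155.8 88.96 [  0.7 -10.   18.7] [0.189 0.    0.001]
151.8 86.3 [  0.7 -13.1  23. ] [0.236 0.    0.001]
147.8 83.64 [  0.7 -16.4  27. ] [0.282 0.    0.001]
143.8 80.98 [  0.7 -20.1  30.7] [0.329 0.    0.001]
139.8 78.32 [  0.7 -24.   34.2] [0.375 0.    0.001]
135.8 75.66 [  0.7 -28.1  37.5] [0.421 0.    0.001]
131.8 73.0 [  0.7 -32.4  40.4] [0.468 0.    0.001]
```

Call:
arm_command --pt "230 0 0 0 0 0 0" --pt "230 0 0 0 0 0 0" --pt "230 0 -2.6 5 0.05 0 0" --pt "230 0 -4.8 9.7 0.095 0 0" --pt "230 0 -7.2 14.3 0.14 0 0" --pt "230 0 -10 18.7 0.19 0 0" --pt "230 0 -13 23 0.235 0 0" --newtons 25

```text
time: 15.85
ee_pos: [0.4236, 0.0329, 0.0396]
eef_rot: [-0.483, 0.518, 0.483, 0.515]
ft_force: [-6.6, -8.2, 7.6]
width: 0.0235
```

```bash
python3 - <<'E'
from h import *
s=read_state();print(s['joint_positions'].round(2),s['width'],s['ft_force'],s['torque'])
p=s['ee_pos']-[.4914,-.0005,0];print(s['ee_pos'],np.degrees(np.arctan2(p[1],p[0])),np.hypot(p[0],p[1]))
az=np.linspace(151.8,101.8,11)[1:];arc(az.round(1),np.linspace(86.3,55,11)[1:],z=.0395)
shot('side','si');crop('si','sic',200,300,110,210,4)
E
```

```text
[-0.03  0.05 -0.16  2.12  0.01  0.98  1.31] 0.02348415551560337 [-6.58207443 -8.16052922  7.59653792] [-2.22049805  1.53361621 -0.38470494]
[0.42355439 0.03290388 0.0396415 ] 153.7866066781532 0.07562304859057231
146.8 83.17 [ 0.1 -4.6  8. ] [ 0.051 -0.003 -0.003]
141.8 80.03999999999999 [ 0.1 -8.  13.6] [ 0.106 -0.003 -0.003]
136.8 76.91 [  0.1 -11.9  18.8] [ 0.161 -0.003 -0.003]
131.8 73.78 [  0.  -16.3  23.7] [ 0.215 -0.003 -0.003]
126.8 70.65 [ -0.  -21.1  28.1] [ 0.27  -0.003 -0.003]
121.8 67.52 [ -0.  -26.2  32.2] [ 0.325 -0.003 -0.003]
116.8 64.39 [ -0.1 -31.7  35.8] [ 0.379 -0.003 -0.002]
111.8 61.26 [ -0.1 -37.4  38.9] [ 0.434 -0.003 -0.002]
106.8 58.129999999999995 [ -0.1 -43.5  41.4] [ 0.488 -0.003 -0.002]
101.8 55.0 [ -0.1 -49.7  43.5] [ 0.543 -0.004 -0.002]
```

View pics/sic.png

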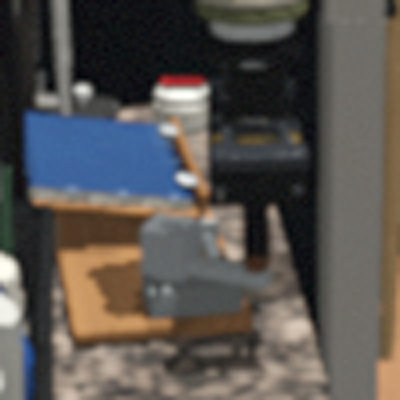

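Call:
arm_command --pt "230 0 -3.3 5.5 0.055 0 0" --pt "230 -0.5 -6.7 11.1 0.11 0 0" --pt "230 -0.5 -10.6 16.3 0.16 0 0" --pt "230 -0.5 -15 21.2 0.215 0 0" --pt "230 -0.5 -19.8 25.6 0.27 0 0" --pt "230 -0.5 -25 29.7 0.325 0 0" --pt "230 -0.5 -30.4 33.3 0.38 0 0" --pt "230 -0.5 -36.1 36.4 0.435 0 0"

```text
time: 16.7
ee_pos: [0.461, 0.0674, 0.0396]
eef_rot: [-0.36, 0.611, 0.36, 0.607]
ft_force: [-7.3, -6.3, 5.4]
width: 0.0229
```

```bash
cat >> h.py <<'E'
def knob():
    s=read_state();print(s['joint_positions'].round(2),s['width'].round(4),s['ft_force'].round(1),s['torque'].round(2))
    p=s['ee_pos']-[.4914,-.0005,0];print(s['ee_pos'].round(4),'az',np.degrees(np.arctan2(p[1],p[0])).round(1),'r',np.hypot(p[0],p[1]).round(4))
E
python3 - <<'E'
from h import *
knob()
az=np.linspace(111.8,61.8,11);arc(az.round(1),np.linspace(61.3,30,11),z=.0395)
shot('side','sj');crop('sj','sjc',200,300,110,210,4)
E
```

```text
Traceback (most recent call last):
  File "h.py", line 47, in knob
    s=read_state();print(s['joint_positions'].round(2),s['width'].round(4),s['ft_force'].round(1),s['torque'].round(2))
                                                       ^^^^^^^^^^^^^^^^
AttributeError: 'float' object has no attribute 'round'
```

```bash
sed -i "s/s\['width'\].round(4)/round(s['width'],4)/" h.py; python3 - <<'E'
from h import *
knob()
az=np.linspace(111.8,61.8,11);arc(az.round(1),np.linspace(61.3,30,11),z=.0395)
shot('side','sj');crop('sj','sjc',200,300,110,210,4)
E
```

```text
[-0.09  0.14 -0.16  2.02  0.03  0.99  0.8 ] 0.0229 [-7.3 -6.3  5.4] [-1.37  1.95 -0.36]
[0.461  0.0674 0.0396] az 114.2 r 0.0744
111.8 61.3 [ 0.  -1.4  2.8] [-0.002 -0.005 -0.004]
106.8 58.169999999999995 [ 0.  -5.8  7.7] [ 0.053 -0.005 -0.004]
101.8 55.04 [ -0.  -10.6  12.1] [ 0.107 -0.005 -0.003]
96.8 51.91 [ -0.1 -15.7  16.2] [ 0.162 -0.005 -0.003]
91.8 48.78 [ -0.1 -21.2  19.7] [ 0.217 -0.005 -0.003]
86.8 45.65 [ -0.1 -27.   22.8] [ 0.271 -0.005 -0.003]
81.8 42.519999999999996 [ -0.2 -33.   25.4] [ 0.326 -0.005 -0.003]
76.8 39.39 [ -0.2 -39.2  27.4] [ 0.381 -0.005 -0.003]
71.8 36.26 [ -0.2 -45.6  28.9] [ 0.435 -0.005 -0.003]
66.8 33.129999999999995 [ -0.3 -52.   29.8] [ 0.49  -0.005 -0.002]
61.8 30.0 [ -0.3 -58.6  30.2] [ 0.545 -0.005 -0.002]
```

View pics/sjc.png

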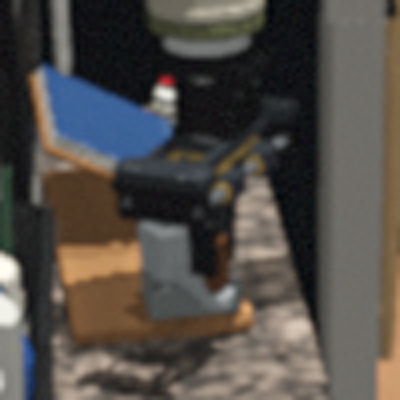

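Call:
arm_command --pt "230 0 -4.4 4.9 0.055 0 0" --pt "230 0 -9.2 9.3 0.11 0 0" --pt "230 0 -14.3 13.4 0.164 0 0" --pt "230 0 -19.8 16.9 0.22 0 0" --pt "230 0 -25.6 20 0.275 0 0" --pt "230 0 -31.6 22.6 0.33 0 0" --pt "230 0 -37.8 24.6 0.385 0 0"

```text
time: 17.45
ee_pos: [0.5054, 0.072, 0.0394]
eef_rot: [-0.237, 0.668, 0.238, 0.664]
ft_force: [-11.3, 0.6, 4.2]
width: 0.0231
```

```bash
python3 - <<'E'
from h import *
knob()
az=np.linspace(76.8,46.8,11);arc(az.round(1),np.linspace(39.4,22,11),z=.0395)
E
```

```text
[-0.13  0.23 -0.12  1.91  0.03  1.01  0.43] 0.0231 [-11.3   0.6   4.2] [ 0.06  2.56 -0.42]
[0.5054 0.072  0.0394] az 79.0 r 0.0738
76.8 39.4 [-0.1 -1.5  2.7] [-0.004 -0.006 -0.003]
73.8 37.66 [-0.1 -4.7  5. ] [ 0.027 -0.006 -0.003]
70.8 35.92 [-0.2 -8.   7.2] [ 0.057 -0.006 -0.003]
67.8 34.18 [ -0.2 -11.4   9.2] [ 0.087 -0.006 -0.003]
64.8 32.44 [ -0.2 -14.9  10.9] [ 0.118 -0.006 -0.003]
61.8 30.7 [ -0.2 -18.5  12.5] [ 0.148 -0.006 -0.003]
58.8 28.96 [ -0.2 -22.1  14. ] [ 0.179 -0.006 -0.003]
55.8 27.22 [ -0.3 -25.9  15.2] [ 0.209 -0.006 -0.003]
52.8 25.48 [ -0.3 -29.7  16.2] [ 0.239 -0.006 -0.003]
49.8 23.740000000000002 [ -0.3 -33.5  17. ] [ 0.27  -0.006 -0.002]
46.8 22.0 [ -0.3 -37.4  17.7] [ 0.3   -0.006 -0.002]
```

Call:
arm_command --pt "230 0 -3.2 2.3 0.03 0 0" --pt "230 0 -6.5 4.5 0.06 0 0" --pt "230 0 -9.9 6.5 0.09 0 0" --pt "230 0 -13.4 8.2 0.12 0 0" --pt "230 0 -17 9.8 0.15 0 0"

```text
time: 17.95
ee_pos: [0.5238, 0.0655, 0.0394]
eef_rot: [-0.187, 0.684, 0.187, 0.68]
ft_force: [-10.5, 0.6, 4.1]
width: 0.0232
```

```bash
python3 - <<'E'
from h import *
knob()
az=np.linspace(61.8,46.8,6);arc(az.round(1),np.linspace(30.7,22,6),z=.0395)
E
```

```text
[-0.13  0.26 -0.09  1.87  0.03  1.02  0.3 ] 0.0232 [-10.5   0.6   4.1] [ 0.28  2.29 -0.36]
[0.5238 0.0655 0.0394] az 63.8 r 0.0735
61.8 30.7 [-0.1 -1.4  2.7] [-0.    -0.005 -0.003]
58.8 28.96 [-0.1 -4.9  4.6] [ 0.03  -0.005 -0.003]
55.8 27.22 [-0.1 -8.4  6.4] [ 0.06  -0.006 -0.003]
52.8 25.48 [ -0.2 -12.    7.9] [ 0.091 -0.006 -0.002]
49.8 23.740000000000002 [ -0.2 -15.6   9.3] [ 0.121 -0.006 -0.002]
46.8 22.0 [ -0.2 -19.4  10.5] [ 0.151 -0.006 -0.002]
```

No stop felt yet; continue in small steps.

Call:
arm_command --pt "230 0 -1.8 1 0.015 0 0" --pt "230 0 -3.5 1.9 0.03 0 0" --pt "230 0 -3.5 1.9 0.03 0 0"

```text
time: 18.25
ee_pos: [0.5275, 0.0635, 0.0395]
eef_rot: [-0.177, 0.686, 0.177, 0.683]
ft_force: [-8.5, -0.2, 3.0]
width: 0.0233
```

Call:
arm_command --pt "230 0 -1.8 0.9 0.015 0 0" --pt "230 0 -3.5 1.8 0.03 0 0" --pt "230 0 -3.5 1.8 0.03 0 0"

```text
time: 18.55
ee_pos: [0.5306, 0.0616, 0.0395]
eef_rot: [-0.166, 0.689, 0.167, 0.685]
ft_force: [-9.3, 1.8, 2.8]
width: 0.0231
```

```bash
python3 - <<'E'
from h import *
knob()
shot('side','sk');crop('sk','skc',200,300,110,210,4)
shot('scene','ck');crop('ck','ckc',200,300,80,180,4)
cv2.imwrite('pics/mk.png',np.hstack([cv2.imread('pics/skc.png'),cv2.imread('pics/ckc.png')]))
E
```

```text
[-0.13  0.27 -0.08  1.86  0.02  1.02  0.26] 0.0231 [-9.3  1.8  2.8] [ 0.31  2.2  -0.33]
[0.5306 0.0616 0.0395] az 57.7 r 0.0734
```

View pics/mk.png

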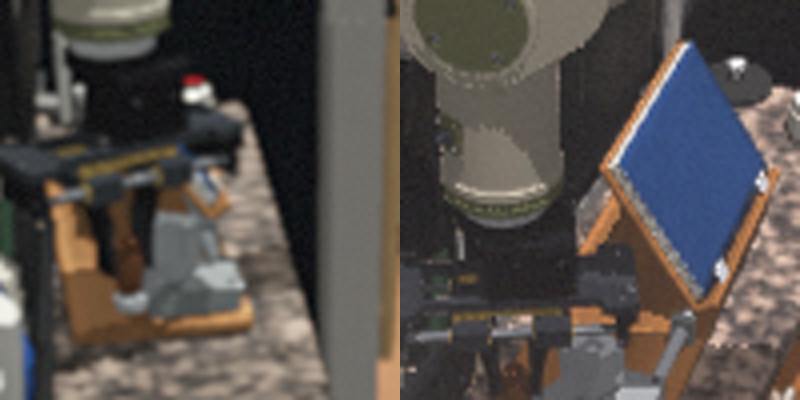

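Call:
arm_command --pt "230 0 -1.8 0.7 0.015 0 0" --pt "230 0 -3.6 1.5 0.03 0 0" --pt "230 0 -3.6 1.5 0.03 0 0"

```text
time: 18.95
ee_pos: [0.5331, 0.0599, 0.0394]
eef_rot: [-0.156, 0.692, 0.157, 0.687]
ft_force: [-12.8, 3.8, 5.8]
width: 0.0233
```

Call:
arm_command --pt "230 0 -1.8 0.7 0.015 0 0" --pt "230 0 -3.6 1.4 0.03 0 0" --pt "230 0 -3.6 1.4 0.03 0 0"

```text
time: 19.25
ee_pos: [0.5353, 0.0583, 0.0394]
eef_rot: [-0.146, 0.694, 0.148, 0.689]
ft_force: [-14.3, 6.4, 6.8]
width: 0.0232
```

```bash
python3 - <<'E'
from h import *
knob()
E
```

```text
[-0.13  0.28 -0.07  1.85  0.02  1.02  0.21] 0.0232 [-14.3   6.4   6.8] [ 1.43  3.38 -0.21]
[0.5353 0.0583 0.0394] az 53.2 r 0.0734
```

Call:
arm_command --pt "230 0 -1.8 0.7 0.015 0 0" --pt "230 0 -3.6 1.3 0.03 0 0" --pt "230 0 -3.6 1.3 0.03 0 0" --newtons 40

```text
time: 19.55
ee_pos: [0.5374, 0.0567, 0.0394]
eef_rot: [-0.135, 0.697, 0.138, 0.691]
ft_force: [-17.7, 9.7, 9.4]
width: 0.0229
```

```bash
python3 - <<'E'
from h import *
knob()
shot('side','sl');crop('sl','slc',200,300,110,210,4)
shot('scene','cl');crop('cl','clc',200,300,80,180,4)
cv2.imwrite('pics/ml.png',np.hstack([cv2.imread('pics/slc.png'),cv2.imread('pics/clc.png')]))
E
```

```text
[-0.13  0.28 -0.06  1.84  0.02  1.03  0.19] 0.0229 [-17.7   9.7   9.4] [ 2.22  3.97 -0.28]
[0.5374 0.0567 0.0394] az 51.2 r 0.0734
```

View pics/ml.png

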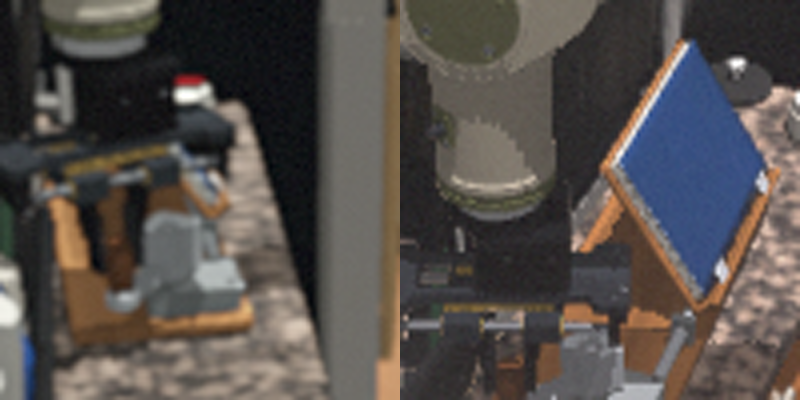

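```bash
python3 - <<'E'
from h import *
a=cv2.imread('pics/ck.png',0).astype(float);b=cv2.imread('pics/cl.png',0).astype(float)
r=(slice(85,157),slice(252,298))
(d,resp)=cv2.phaseCorrelate(a[r],b[r]);print(d,resp,np.abs(a-b)[r].mean())
# leaf top far corners: scene apex & side
c=cam('scene')
print(proj(c,[[.4914,-.122,.175]]))
E
```

```text
(0.09870089996819331, 0.09952611818125945) 0.9663461260203954 3.5706521739130435
[[262.27294581 123.46412587]]
```

Call:
arm_command --pt "230 -1 2.5 -1 0 0 0" --pt "230 -1 5 -2 0 0 0" --pt "230 -1 6 -2.5 0 0 0" --pt "230 -1 6 -2.5 0 0 0" --newtons 20

```text
time: 20.05
ee_pos: [0.5352, 0.0573, 0.0404]
eef_rot: [-0.136, 0.695, 0.136, 0.692]
ft_force: [-5.0, -1.2, -0.6]
width: 0.0233
```

```bash
python3 - <<'E'
from h import *
knob()
E
```

```text
[-0.14  0.28 -0.06  1.85  0.02  1.02  0.18] 0.0233 [-5.  -1.2 -0.6] [-0.46  1.01  0.3 ]
[0.5352 0.0573 0.0404] az 52.8 r 0.0725
```

Open, lift and look at crank and leaf.

Call:
arm_command --pt "170 0 0 0 0 0 0" --pt "110 0 0 0 0 0 0" --pt "90 0 0 0 0 0 0" --pt "90 -5 0 0 0 0 0" --pt "90 -30 0 0 0 0 0" --pt "70 -70 0 0 0 0 0" --pt "70 -90 -40 -40 0 0 0" --pt "70 -90 -70 -40 0 0 0" --pt "70 -90 -70 -40 0 0 0"

```text
time: 20.95
ee_pos: [0.5278, -0.0278, 0.1334]
eef_rot: [-0.134, 0.693, 0.133, 0.696]
ft_force: [0.2, 0.3, -0.7]
width: 0.0626
```

```bash
python3 - <<'E'
from h import *
s=read_state();print(s['ee_pos'],s['joint_positions'].round(2))
shot('wrist','wm')
shot('scene','cm');crop('cm','cmc',200,300,80,180,4)
a=cv2.imread('pics/cl.png',0).astype(float);b=cv2.imread('pics/cm.png',0).astype(float)
r=(slice(85,140),slice(262,298))
print(cv2.phaseCorrelate(a[r],b[r]))
E
```

```text
[ 0.52783851 -0.02779515  0.13344577] [-0.04  0.15  0.    1.79  0.    1.2   0.34]
((-0.1170891164271275, -0.06840473352903231), 0.9709438896932892)
```

View pics/wm.png

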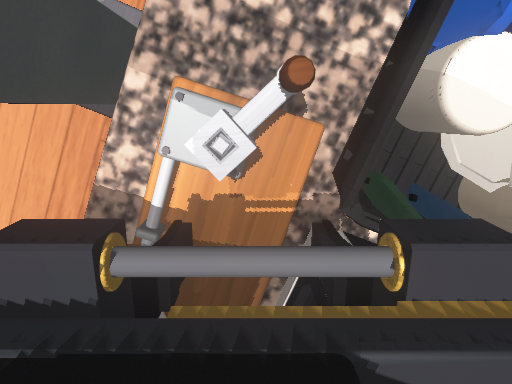

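View pics/cmc.png

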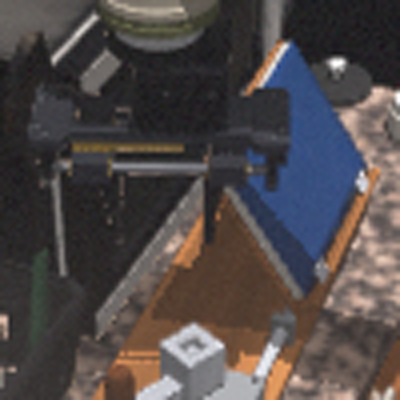

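```bash
python3 - <<'E'
from h import *
crop('wm','wmc',180,320,50,190,4)
crop('wm','wmd',198,243,123,168,12)
cv2.imwrite('pics/mm.png',np.hstack([cv2.resize(cv2.imread('pics/wmc.png'),(400,400)),cv2.resize(cv2.imread('pics/wmd.png'),(400,400))]))
E
```

```text
(no output)
```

View pics/wmd.png

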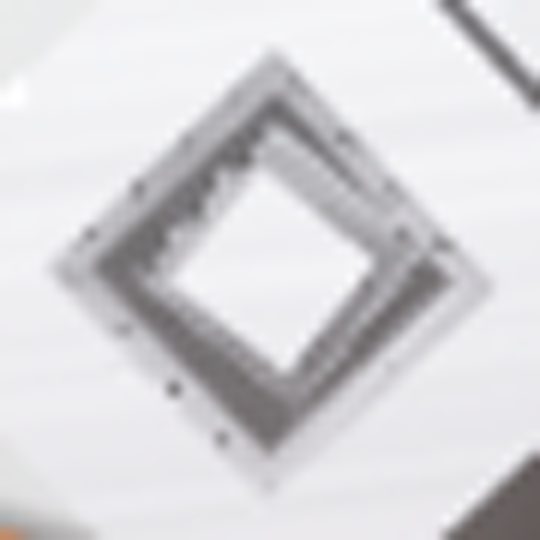

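View pics/wmc.png

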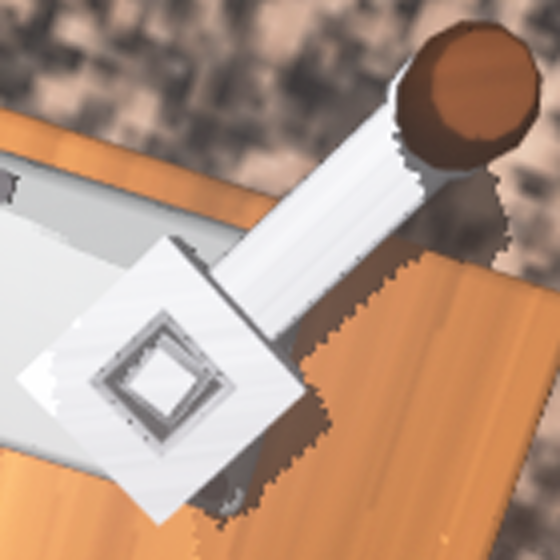

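```bash
python3 - <<'E'
from h import *
c=saved('wm')
h=quad(onz(c,g([(172,237),(303,390),(160,523),(17,378)],4,(180,50)),.09));print(h)
print('shaft',quad(onz(c,g([(265,163),(375,268),(290,370),(175,278)],12,(198,123)),.084)))
print('hole',quad(onz(c,g([(275,55),(490,290),(268,488),(55,270)],12,(198,123)),.09)))
k=onz(c,g([(487,84)],4,(180,50)),.108)[0];d=k-h[0];print(k,np.hypot(*d[:2]),np.degrees(np.arctan2(d[1],d[0])))
delta([h[0][0],h[0][1],.1],h[2])
E
```

```text
(array([4.918e-01, 4.000e-04, 9.000e-02]), array([0.0366, 0.0373, 0.0379, 0.0389]), np.float64(-26.2), array([-27.5, -25.2, -25. , -27.3]))
shaft (array([0.4915, 0.    , 0.084 ]), array([0.0095, 0.0086, 0.0093, 0.0093]), np.float64(-18.9), array([-22.2, -18.7, -17.5, -17.3]))
hole (array([4.917e-01, 4.000e-04, 9.000e-02]), array([0.0194, 0.0188, 0.0188, 0.0192]), np.float64(-25.6), array([-26. , -26.8, -24.9, -25. ]))
[0.52462277 0.06853485 0.108     ] 0.07562864369907925 64.27837168743223
from [ 0.5271 -0.0226  0.1321] yaw 22.1 shift [ 32.1  34.5 -24.1] rotvec [ 8.423e-01  1.400e-03 -2.000e-04]
```

Call:
arm_command --pt "65 0 15 -12 -0.14 0 0" --pt "65 10 34 -24 -0.28 0 0" --pt "65 20 34 -24 -0.42 0 0" --pt "65 30 34 -24 -0.56 0 0" --pt "65 30 34 -24 -0.73 0 0" --pt "65 30 34 -24 -0.73 0 0" --pt "65 30 34 -24 -0.73 0 0"

```text
time: 21.75
ee_pos: [0.4917, 0.0014, 0.1016]
eef_rot: [-0.374, 0.6, 0.374, 0.6]
ft_force: [-0.6, -0.4, -0.2]
width: 0.0647
```

```bash
python3 - <<'E'
from h import *
print(read_state()['joint_positions'].round(2),read_state()['ft_force'])
delta([.4915,.0002,.034],63.9)
shot('side','sn');crop('sn','snc',200,300,110,210,4)
shot('scene','cn');crop('cn','cnc',200,300,80,180,4)
cv2.imwrite('pics/mn.png',np.hstack([cv2.imread('pics/snc.png'),cv2.imread('pics/cnc.png')]))
E
```

```text
[-0.03  0.11 -0.07  1.91  0.01  1.13  1.01] [-0.55594213 -0.42990975 -0.15659871]
from [0.4917 0.0014 0.1016] yaw 63.9 shift [67.6 -0.3 -1.2] rotvec [-0.0003  0.0003  0.0001]
```

View pics/mn.png

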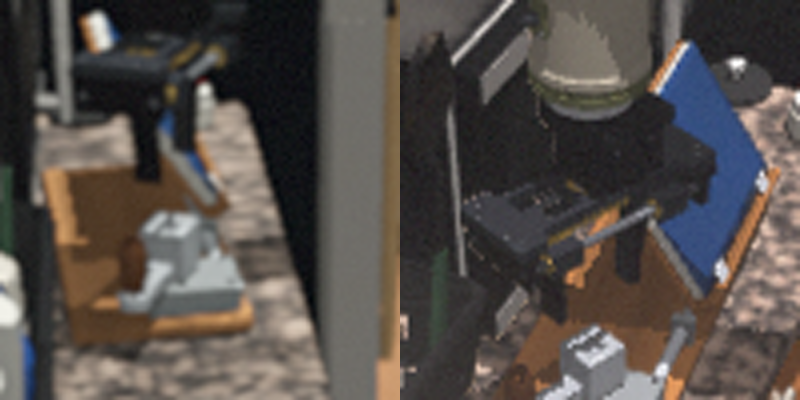

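Call:
arm_command --pt "65 15 0 -1 0 0 0" --pt "65 30 0 -1 0 0 0" --pt "65 42 0 -1 0 0 0" --pt "65 42 0 -1 0 0 0"

```text
time: 22.25
ee_pos: [0.4901, -0.0003, 0.058]
eef_rot: [-0.374, 0.601, 0.375, 0.599]
ft_force: [-0.1, -0.1, 0.5]
width: 0.0649
```

```bash
python3 - <<'E'
from h import *
shot('side','so');crop('so','soc',200,300,110,210,4)
shot('scene','co');crop('co','coc',200,300,80,180,4)
cv2.imwrite('pics/mo.png',np.hstack([cv2.imread('pics/soc.png'),cv2.imread('pics/coc.png')]))
E
```

```text
(no output)
```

View pics/mo.png

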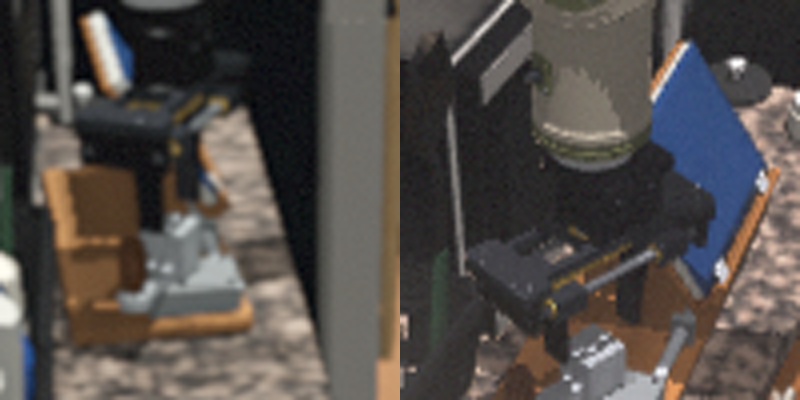

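Call:
arm_command --pt "65 8 0 0.5 0 0 0" --pt "65 16 0 0.5 0 0 0" --pt "65 23 0 0.5 0 0 0" --pt "65 23 0 0.5 0 0 0"

```text
time: 22.75
ee_pos: [0.4905, 0.0001, 0.0353]
eef_rot: [-0.374, 0.6, 0.375, 0.599]
ft_force: [0.0, 0.0, 0.0]
width: 0.0652
```

Call:
arm_command --pt "150 0 0 0 0 0 0" --pt "200 0 0 0 0 0 0" --pt "200 0 0 0 0 0 0" --pt "200 0 0 0 0 0 0" --pt "200 0 0 0 0 0 0" --pt "200 0 0 0 0 0 0" --newtons 45

```text
time: 23.35
ee_pos: [0.4915, 0.0002, 0.0367]
eef_rot: [-0.375, 0.599, 0.375, 0.6]
ft_force: [0.5, 0.2, 1.1]
width: 0.0375
```

```bash
python3 - <<'E'
from h import *
s=read_state();print(s['width'],s['ee_pos'],s['ft_force'],s['torque'])
shot('scene','cp')
a=cv2.imread('pics/co.png',0).astype(float);b=cv2.imread('pics/cp.png',0).astype(float)
r=(slice(85,130),slice(268,298))
print(cv2.phaseCorrelate(a[r],b[r]))
E
```

```text
0.03745408926990972 [4.91542286e-01 1.86651135e-04 3.66516204e-02] [0.53980321 0.24880997 1.11173327] [ 0.13064827 -0.05996649  0.00541988]
((0.0029904281890331674, 0.523752874618399), 0.9983132720863049)
```

```bash
python3 - <<'E'
from h import *
L={n:cv2.imread(f'pics/{n}.png',0).astype(float) for n in['ck','cl','cm','cn','co','cp']}
w=cv2.createHanningWindow((30,45),cv2.CV_64F)
for n in L:
    print(n,[np.round(cv2.phaseCorrelate(L['cl'][r],L[n][r],cv2.createHanningWindow((r[1].stop-r[1].start,r[0].stop-r[0].start),cv2.CV_64F))[0],2) for r in[(slice(85,130),slice(268,298)),(slice(85,125),slice(298,325)),(slice(125,155),slice(280,298))]])
crop('cp','cpc',200,300,80,180,4);crop('cm','cmc',200,300,80,180,4)
cv2.imwrite('pics/mp.png',np.hstack([cv2.imread('pics/cmc.png'),cv2.imread('pics/cpc.png')]))
E
```

```text
ck [array([-0.03,  0.56]), array([ 0.55, -0.03]), array([-0.17,  0.03])]
cl [array([0. , 0.5]), array([0.5, 0. ]), array([0., 0.])]
cm [array([0.54, 0.44]), array([ 0.64, -0.24]), array([ 1.93, -0.67])]
cn [array([0.88, 0.64]), array([ 0.62, -0.27]), array([ 0.46, -0.82])]
co [array([0.72, 0.48]), array([ 0.65, -0.23]), array([ 0.2 , -1.26])]
cp [array([0.85, 0.71]), array([ 0.62, -0.08]), array([-0.27, -1.3 ])]
```

View pics/mp.png

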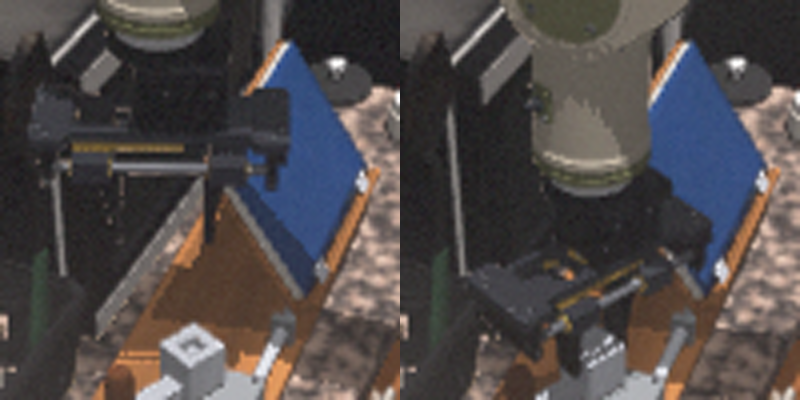

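Call:
arm_command --pt "200 -5 0 0 0 0 0" --pt "200 -12 0 0 0 0 0" --pt "200 -20 0 0 0 0 0" --pt "200 -20 0 0 0 0 0"

```text
time: 23.8
ee_pos: [0.4917, 0.0002, 0.0578]
eef_rot: [-0.375, 0.599, 0.375, 0.6]
ft_force: [-0.6, 0.2, -0.1]
width: 0.0379
```

Call:
arm_command --pt "200 -10 0 0 0 0 0" --pt "200 -25 0 0 0 0 0" --pt "200 -45 0 0 0 0 0" --pt "200 -65 0 0 0 0 0" --pt "200 -65 0 0 0 0 0"

```text
time: 24.3
ee_pos: [0.4929, -0.0, 0.1244]
eef_rot: [-0.375, 0.598, 0.374, 0.601]
ft_force: [1.1, -0.2, -2.0]
width: 0.0379
```

```bash
python3 - <<'E'
from h import *
s=read_state();print(s['width'],s['ft_force'],s['joint_positions'].round(2))
delta([.475,.2,.1],63.9)
shot('side','sq');crop('sq','sqc',200,300,110,210,4)
shot('scene','cq');crop('cq','cqc',200,300,80,180,4)
cv2.imwrite('pics/mq.png',np.hstack([cv2.imread('pics/sqc.png'),cv2.imread('pics/cqc.png')]))
E
```

```text
0.03793328259603017 [ 1.14764109 -0.22578862 -1.9947156 ] [-0.03  0.09 -0.07  1.88  0.01  1.17  1.02]
from [ 0.4929 -0.      0.1244] yaw 64.0 shift [ 24.3 103.9 171.8] rotvec [0.0014 0.002  0.0039]
```

View pics/mq.png

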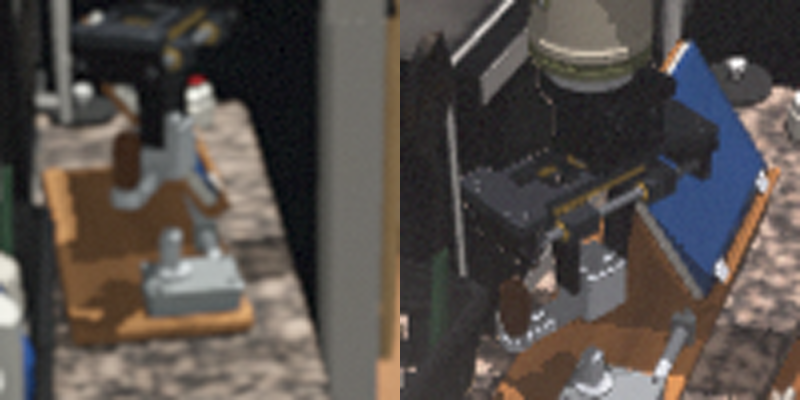

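Call:
arm_command --pt "200 0 25 37 0 0 0" --pt "200 0 50 75 0 0 0" --pt "200 0 75 112 0 0 0" --pt "200 10 93 138 0 0 0" --pt "200 45 93 138 0 0 0" --pt "200 85 93 138 0 0 0" --pt "200 105 93 138 0 0 0" --pt "200 105 93 138 0 0 0"

```text
time: 25.2
ee_pos: [0.4649, 0.1636, 0.0126]
eef_rot: [-0.374, 0.602, 0.375, 0.597]
ft_force: [-0.9, -0.9, -2.5]
width: 0.0376
```

```bash
python3 - <<'E'
from h import *
s=read_state();print(s['width'],s['ft_force'],s['joint_positions'].round(2))
delta([.47,.165,-.0125],63.9)
shot('side','sr');crop('sr','src',200,300,130,230,4)
shot('scene','cr');crop('cr','crc',180,280,130,230,4)
cv2.imwrite('pics/mr.png',np.hstack([cv2.imread('pics/src.png'),cv2.imread('pics/crc.png')]))
E
```

```text
0.03760573236355946 [-0.85672628 -0.86047607 -2.49219586] [-0.23  0.24 -0.22  1.97  0.06  0.95  0.64]
from [0.4649 0.1636 0.0126] yaw 64.0 shift [25.  -4.1  3.7] rotvec [ 0.002  -0.0055 -0.0052]
```

View pics/mr.png

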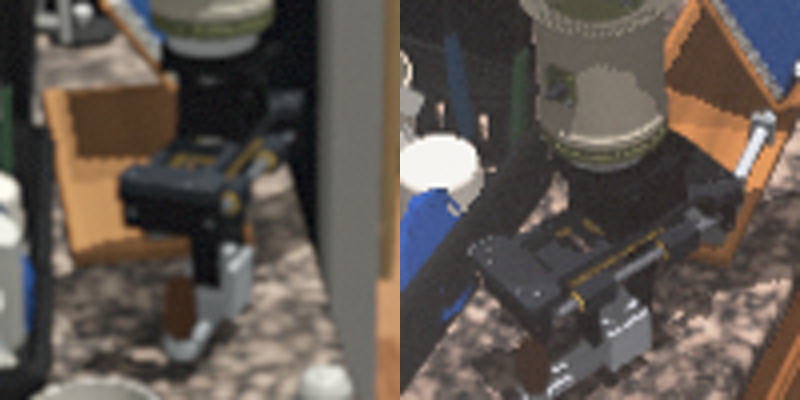

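Call:
arm_command --pt "200 8 0 0 0 0 0" --pt "200 16 0 0 0 0 0" --pt "200 21 0 0 0 0 0" --pt "200 21 0 0 0 0 0"

```text
time: 25.7
ee_pos: [0.4678, 0.1647, -0.0052]
eef_rot: [-0.375, 0.6, 0.375, 0.599]
ft_force: [0.9, 0.4, -1.9]
width: 0.0375
```

Call:
arm_command --pt "200 1 0 0 0 0 0" --pt "200 2 0 0 0 0 0" --pt "200 3 0 0 0 0 0" --pt "200 3 0 0 0 0 0"

```text
time: 26.1
ee_pos: [0.4683, 0.1649, -0.0075]
eef_rot: [-0.375, 0.6, 0.375, 0.6]
ft_force: [0.4, -0.5, -1.5]
width: 0.0372
```

Call:
arm_command --pt "200 1.5 0 0 0 0 0" --pt "200 3 0 0 0 0 0" --pt "200 4 0 0 0 0 0" --pt "200 4 0 0 0 0 0"

```text
time: 26.5
ee_pos: [0.4681, 0.1649, -0.0117]
eef_rot: [-0.375, 0.6, 0.375, 0.6]
ft_force: [0.1, -1.5, -1.7]
width: 0.0379
```

Call:
arm_command --pt "200 1 0 0 0 0 0" --pt "200 2 0 0 0 0 0" --pt "200 2 0 0 0 0 0"

```text
time: 26.8
ee_pos: [0.4685, 0.1646, -0.0128]
eef_rot: [-0.375, 0.6, 0.374, 0.6]
ft_force: [-3.4, -4.0, 8.6]
width: 0.0376
```

Touched down (force +8.6 N). Release and rise.

Call:
arm_command --pt "200 -0.7 0 0 0 0 0" --pt "120 -0.7 0 0 0 0 0" --pt "70 -0.7 0 0 0 0 0" --pt "65 -0.7 0 0 0 0 0" --pt "65 -0.7 0 0 0 0 0" --pt "65 -25 0 0 0 0 0" --pt "65 -70 0 0 0 0 0" --pt "65 -115 0 0 0 0 0" --pt "65 -160 0 0 0 0 0" --pt "65 -200 0 0 0 0 0"

```text
time: 27.8
ee_pos: [0.4683, 0.165, 0.1889]
eef_rot: [-0.375, 0.599, 0.375, 0.6]
ft_force: [0.6, 0.6, -0.5]
width: 0.0649
```

Call:
arm_command --pt "65 -20 20 -40 0 0 0" --pt "65 -20 20 -80 0 0 0" --pt "65 -20 20 -80 0 0 0" --pt "65 -20 20 -80 0 0 0"

```text
time: 28.2
ee_pos: [0.4152, 0.1014, 0.2068]
eef_rot: [-0.374, 0.599, 0.374, 0.6]
ft_force: [0.1, 0.7, 0.1]
width: 0.0647
```

```bash
python3 - <<'E'
from h import *
s=read_state();print(s['ee_pos'],s['width'],s['ft_force'],s['joint_positions'].round(2))
shot('wrist','ws')
shot('scene','cs');crop('cs','csc',130,330,90,320,2.4)
shot('side','ss');crop('ss','ssc',130,330,90,290,2.4)
E
```

```text
[0.41522334 0.10138032 0.20679643] 0.06469619001350731 [0.14071623 0.71250273 0.11150103] [-0.16 -0.11 -0.17  1.9  -0.02  1.35  0.79]
```

View pics/csc.png

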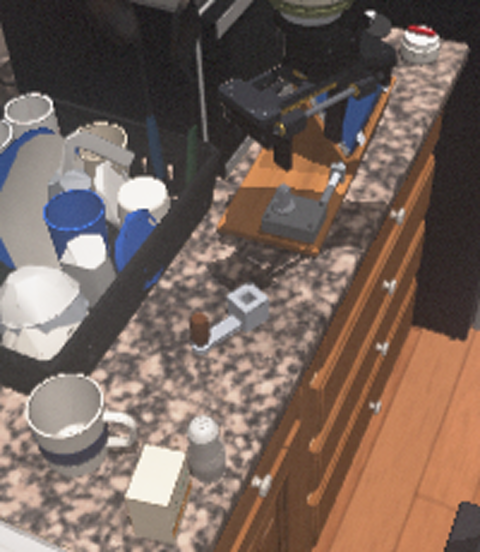

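View pics/ssc.png

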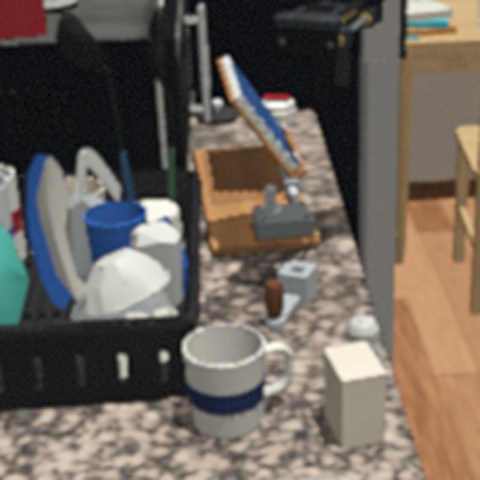

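View pics/ws.png

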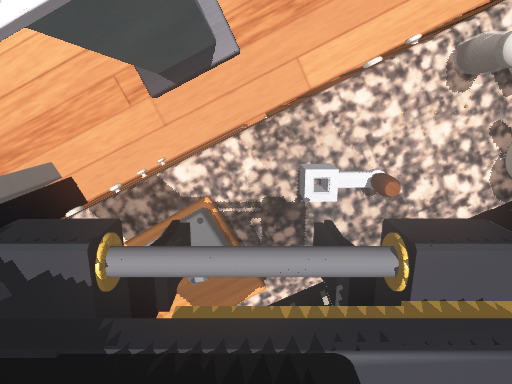

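```bash
python3 - <<'E'
from h import *
a=cam('side');b=cam('scene')
print(tri([(a,(222.5,116)),(b,(251.3,121.5))]))
f=lambda n,r:cv2.imread(f'pics/{n}.png')[r].astype(float)
for name,r,w in [('mug scene',(slice(240,290),slice(135,178)),0),('tea/salt scene',(slice(258,316),slice(178,226)),0)]:
    print(name,np.abs(f('scene0',r)-f('cs',r)).mean())
for name,r in [('mug side',(slice(222,274),slice(204,250))),('tea/salt side',(slice(218,276),slice(262,292)))]:
    print(name,np.abs(f('side0',r)-f('ss',r)).mean())
E
```

```text
(array([ 0.5296, -0.0845,  0.2189]), [0.0232, 0.0232])
mug scene 1.7156589147286823
tea/salt scene 1.6108716475095786
mug side 2.8319397993311037
tea/salt side 1.410727969348659
```

```bash
python3 - <<'E'
from h import *
a=cam('side');b=cam('scene')
yaw=np.radians(4.1);S=lambda x,y,z:np.array([.4914+x*np.cos(yaw)-y*np.sin(yaw),x*np.sin(yaw)+y*np.cos(yaw),z])
for uv,c in(((222.5,116),a),((251.75,121.25),b),((271.5,90.5),b)):
    for z in(.16,.175,.19): print(uv,onz(c,uv,z).round(3))
shot('side','st');crop('st','stc',200,280,100,180,7)
shot('scene','ct');crop('ct','ctc',225,305,80,160,7)
E
```

```text
(222.5, 116) [[ 0.546 -0.35   0.16 ]]
(222.5, 116) [[ 0.546 -0.297  0.175]]
(222.5, 116) [[ 0.546 -0.245  0.19 ]]
(251.75, 121.25) [[ 0.537 -0.139  0.16 ]]
(251.75, 121.25) [[ 0.528 -0.12   0.175]]
(251.75, 121.25) [[ 0.52 -0.1   0.19]]
(271.5, 90.5) [[ 0.548 -0.353  0.16 ]]
(271.5, 90.5) [[ 0.539 -0.328  0.175]]
(271.5, 90.5) [[ 0.53  -0.304  0.19 ]]
```

View pics/stc.png

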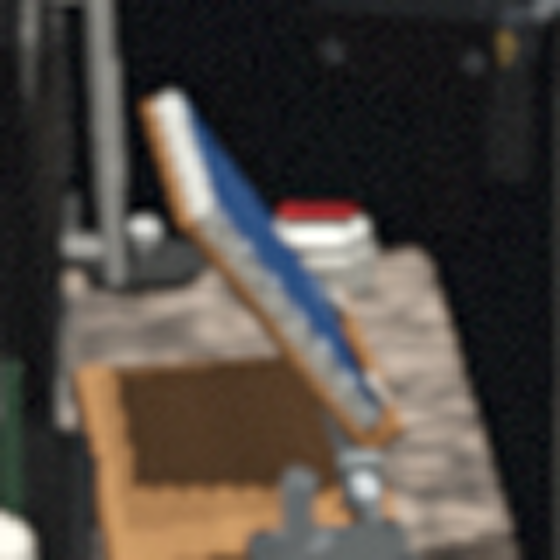

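```bash
python3 - <<'E'
from h import *
a=cam('side');b=cam('scene')
print(tri([(a,g([(185,225)],7,(200,100))[0]),(b,(251.75,121.25))]))
c=saved('ws');print('hub',onz(c,[320,184],.04))
close_job();print(read_state()['time'])
E
```

```text
(array([ 0.5363, -0.1372,  0.1627]), [0.0012, 0.0012])
hub [[0.46679093 0.1642947  0.04      ]]
the job is handed in; nothing more can be done
the job is handed in; nothing more can be done
```

I fitted the crank on the shaft, wound it clockwise to the hard stop, then lifted it off and laid it socket down on the bare worktop. The job was handed in at about 28 s of the 72 s allowed. Before fitting it, I dragged the crank about 45 mm by its knob, away from the dish rack, so the gripper had room to grasp the hub.

**Last checks**
- **Hard stop:** the knob force climbed to about 22 N while the leaf no longer moved in the pictures. Seen through the socket after I let go, the shaft was within about 1.5° of its expected end position.
- **Crank:** it lies flat with its hub at about (0.467, 0.164), more than 0.1 m from the stand base. I released it after feeling it touch the worktop.
- **Leaf:** it was still up in the last pictures.
- **Mug, carton and salt shaker:** the before and after pictures show no movement.
- **Robot:** it was raised clear and touching nothing.

**Disagreements**
- **Finger reach:** the fingertips sat about 32 mm short of the stated TCP, seen in the pictures and in the grip width. I set the grasp heights by that and by the felt forces.
- **Leaf height:** a two-view measurement of the leaf's near top corner gave 0.163 m, against about 0.175 m expected. I put the difference down to which edge I picked in coarse pixels; the scene view alone fits 0.175 m. The leaf height is therefore less certain than the hard stop and shaft angle.

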